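# Turn the closed fluid can over and stand it on the post

## Robot

A 7-joint arm with a two-finger parallel gripper is mounted at the origin on a cart in front of the work surface, level with it; the furniture and walls round the work are solid. World frame = base frame: x ahead of the robot, y to its left, z up, the work surface at z = 0. Lengths are in mm, angles in degrees, forces in N, time in s.
With the tool pointing down it reaches from about 425 to 825 mm from the base axis. Payload 3.6 kg.
Tool frame: the origin (TCP) lies between the finger pads; the fingertips stand 14 mm ahead of it and the grasp point (between the pads) lies 5 mm behind it; y points along the fingers, z is the direction in which the jaws open and shut, and the axes are right-handed (so a half turn about y gives the same grasp; the last joint's range is limited). The gripper opens to 93 mm and grips with 3 to 60 N. Pads are 15 mm wide; open, the fingers measure 128 mm over their backs; the gripper's body (75 mm by 188 mm) begins 65 mm behind the grasp point.
Start: joints at [-1.518, 35.231, -0.722, 81.555, 0.464, 63.22, -2.315], TCP at [649.969, 0.025, 194.14] pointing down, gripper open.
Joint ranges: [-178.69, 178.69], [-17.37, 117.87], [-77.05, 75.6], [15.02, 138.74], [-78.02, 258.01], [0.78, 113.62], [-162.83, 162.83]. Speed limits (degrees/s): [159.86, 159.86, 180, 180, 180, 180, 180].

## Interface

Orientations are given as [roll, pitch, yaw] about the fixed x, y, z axes, in that order (R = Rz(yaw) Ry(pitch) Rx(roll)).
In Python, from bench import readout, eyes, ctrl gives the robot as it stands.
- The arm moves only by the tool arm_command, never from a script. Its argument "commands" is a list that holds one entry, the list of rows, each a list of 6 numbers: the shift along the tool's x, y, z as a fraction of full scale, then the turn, a rotation vector about the tool's x, y, z as a fraction of full scale. A call has 1 to 8 rows; each row shifts and turns the commanded pose from where the row before left it, along the tool's axes as they then stand; what a row does not reach is not made up. Full scale, the value 1, is 0.05 m for a shift and 90 degrees for a turn. A row lasts 1/8 s, in which the tool goes at most 62.5 mm and 10.7 degrees, less where a joint would pass 70% of its speed; a pose out of reach is approached as far as the arm can. A call with a number of a shift or a turn outside -1 to 1 is refused whole. A call with a gripper value outside its range is refused whole. "hand" is the closure in counts, from 0 (fully open) to 255 (shut), set as the call begins (left out, the last holds). The fingers move at their own pace and stop on an object; "newtons" is the grip in N (left out, the last holds). Time passes only in rows, so rows that do not move let the fingers close. It gives the time, the measured TCP pose, the force and the opening at its end, in the units of the state.
- readout.get_state(): the state, without advancing time (a new reading comes with each control period).
- eyes.read_camera(name): name is "scene" or "side" or "wrist"; returns (picture, depth): 480x640x3 uint8, blue, green, red; 480x640 float32, mm along the optical axis (not along the pixel's ray), 0 where there is no reading.
- eyes.calibration(name): a dict with "vfov" (degrees; the focal length in pixels is half the picture's height over the tangent of half this angle, whatever the lens; pixels are square), "cx", "cy" (the principal point, pixels), "extrinsics" (4x4, takes a point from world to camera coordinates); the wrist camera has in their place "hand_eye" (4x4, takes a point from camera to tool coordinates, whose origin is the TCP and whose axes are the tool frame's). Camera axes: x right, y up, looking along -z (the intrinsics and any distortion apply to the point x, -y, -z); pixel columns grow to the right and rows downward; lengths in mm; the calibration is good to about 2 mm. The wrist camera is an equidistant fisheye: a pixel r from the principal point sees the ray r / f radians off the axis. A picture is of the moment at which its call begins: read the wrist's pose just before it. calibration takes no time and is no camera call.
- ctrl.sign_off(): hands the job in, once; it reports no verdict.
Trained networks look in the newest picture that a camera, given by its name, has taken for a name from the list of things; names that differ only in an ending like _2 or _b are one class to them, and where a whole thing is asked for, a point or a joint stands for the part that bears it (a point fixed in the world has none). Each returns a list of dicts, best first, with "score" (0 to 1); they miss things now and then, are a little off and sometimes report something else, mostly with a low value. They report only what shows in the picture. A call takes as long as a camera call.
- eyes.look_for(camera, target): "box" ([left, top, right, bottom] in pixels, round what is visible of it).
- eyes.silhouettes(camera, target): "region" (480x640 bool, what is visible of it) and "box" ([left, top, right, bottom] in pixels, round what is visible of it).
- eyes.mark_of(camera, target): "pixel" ([column, row] in pixels: a listed point, or the origin of a listed thing).
The state is a dict: "t": time; "joints": joint angles; "dq": joint speeds; "joint_efforts": joint torques, N m; "tool_pos": TCP position; "tcp_rot": TCP orientation; "contact_force": force on the tool from outside, world axes, zero at the start; "wrist_torque": the same for the moment, N m; "width": opening from 0.0 (shut) to 1.0 (fully open).
Only numpy, scipy, OpenCV 4.12 (cv2) and the standard library are available. Lean on these libraries where they do the work, as an engineer would, in place of code of your own. Each camera call takes 0.05 s, during which the arm holds its last target.

## Task

The closed square can with the black screw cap has to be turned before use: turn it fully upside down, cap straight down, and keep it so for two seconds. Then turn it back upright and set it down gently on the small round top of the raised stand, centred, and leave it standing there; do not push the other things on the table about.

Things in the scene. Friction and masses are not known exactly. Their poses are not given: they have to be found in the camera images.
- can: closed can, loose, about 0.3 kg: plain aluminium body, square section 58 x 58 mm, 100 mm tall, flat sides, paper band; on top a neck and a black screw cap 40 mm in diameter, 106 to 126 mm above the underside. Origin: centre of the underside; z runs from there to the cap, x and y square to the sides. Starts upright on the table, where it can also lie safely on a flat side
- stand: raised stand, fixed: square steel foot plate 100 x 100 x 8 mm, a slim column and a round top 50 mm in diameter with a rubber face, 60 mm above the table. Origin: centre of its underside, z up
- stand_top (a point): centre of the upper face of the stand's round top, 60 mm above the table
- nest: bystander: small blue fixture block with two pins and a rail, 45 x 70 x 30 mm, near the left rear; origin at the centre of its underside
- tin: bystander: low round white lidded tin, 66 mm diameter, 30 mm high, at the table's front edge, near its middle; origin at the centre of its underside
- cup: bystander: open round grey test cup, 92 mm diameter, 68 mm high, at the right rear; origin at the centre of its underside

How it is judged (in metres and radians):
On the way:
1. the can is kept upside down (within 15 degrees) for 1.5 s (angle between can's own z axis and vertical above 2.88 rad), for 1.5 s.
At the end, for the whole second after the job is handed in: the can stands upright (within 4.5 degrees), at rest and released, on the stand's round top, its middle within 13 mm of the top's centre (angle between can's own z axis and vertical below 0.08 rad and horizontal distance between can and stand_top below 0.013 m and z of can in the frame of stand_top between -0.004 and 0.004 m and linear speed of can below 0.02 m/s and angular speed of can below 0.1 rad/s); the robot touches nothing.
It fails at once if the can is dropped or slammed onto the stand (more than 60 N) (contact force between can and stand above 60 N).
It fails at once if a bystander is pushed more than 25 mm (distance of any of nest, tin, cup from where it was at the start of the episode above 0.025 m).
It also fails if it takes over 72 s, if anything falls off the work surface, if the arm or the gripper's body presses on something with over 40 N, if the wrist force passes 120 N, or if a joint passes its speed limit or range.

## Working session

There is one attempt and no reset: what is moved stays moved. The work goes in short steps, Python scripts to look and compute and a tool call to move; the robot and the scene stay as the last step left them, time stands still between calls to the robot, and variables do not carry over. Pictures are saved under pics/ and viewed, and the job is handed in when it is done.

Besides the shell and the picture viewer there is one more tool, called after "Request:" as name([rows], argument=value, ...), one row to a line, values as JSON. arm_command: Moves the arm, as the interface text tells. Its arguments: {"type":"object","properties":{"commands":{"type":"array","items":{"type":"array","items":{"type":"array","items":{"type":"number"}}}},"hand":{"type":"number"},"newtons":{"type":"number"}},"required":["commands"]}

```bash
ls; mkdir -p pics; python3 - <<'E'
from bench import readout, eyes, ctrl
import cv2, numpy as np
print(readout.get_state())
for n in ("scene","side","wrist"):
    im,d=eyes.read_camera(n); cv2.imwrite(f"pics/{n}0.png",im)
    c=eyes.calibration(n); print(n,c)
    for t in ("can","stand","stand_top","nest","tin","cup"):
        try:
            r=eyes.mark_of(n,t); print(n,t,[(x['pixel'],round(x['score'],2)) for x in r[:2]])
        except Exception as e: print(n,t,e)
print(readout.get_state()['t'])
E
```

```text
pics
{'t': 0.0, 'joints': array([-1.51857139, 35.28956504, -0.72120231, 81.6399614 ,  0.4650925 ,
       63.21909587, -2.31466475]), 'dq': array([ 0.00549527, -0.0245219 ,  0.08455103, -0.00571511, -0.05456309,
        0.06340292, -0.14051775]), 'joint_efforts': array([ 5.37042069e-04, -4.58937871e+01,  2.08912762e-01, -1.65743172e+01,
       -6.11085235e-02,  2.03703978e-02,  2.53581929e-04]), 'tool_pos': array([ 6.49153396e+02, -1.08188334e-02,  1.92985643e+02]), 'tcp_rot': array([-9.01456731e+01, -3.91844713e-03, -8.99967789e+01]), 'contact_force': array([-0.14855472, -0.07855309, -0.15639916]), 'wrist_torque': array([ 0.01335822,  0.00067052, -0.00534616]), 'width': 0.9974263326525639}
scene {'vfov': 51.40311678293096, 'cx': 316.4562565237269, 'cy': 225.993129523058, 'extrinsics': array([[-8.57030135e-01, -5.14747952e-01, -2.31061579e-02,
         4.85165609e+02],
       [ 2.93240407e-01, -5.24122083e-01,  7.99566199e-01,
        -2.10035953e+02],
       [-4.23685511e-01,  6.78476668e-01,  6.00133318e-01,
        -8.02626031e+02],
       [ 0.00000000e+00,  0.00000000e+00,  0.0000
[... 848 characters left out ...]
7)]
side cup [([463.9, 345.6], 0.73)]
wrist {'vfov': 65.70646984690485, 'cx': 313.9881277860223, 'cy': 240.4446204544612, 'hand_eye': array([[ 1.53653818e-03, -9.56882582e-01, -2.90470934e-01,
        -8.04620779e+01],
       [-6.48469240e-04,  2.90470263e-01, -9.56883800e-01,
        -1.90055918e+02],
       [ 9.99998609e-01,  1.65864996e-03, -1.74190271e-04,
         4.40211873e-01],
       [ 0.00000000e+00,  0.00000000e+00,  0.00000000e+00,
         1.00000000e+00]])}
wrist can [([191.7, 83.7], 0.97)]
wrist stand [([213.9, 374.0], 0.81)]
wrist stand_top [([203.7, 400.4], 0.57)]
wrist nest []
wrist tin [([350.2, 406.1], 0.69), ([139.8, 276.5], 0.57)]
wrist cup [([352.5, 408.2], 0.76)]
1.05
```

View pics.

View pics/scene0.png

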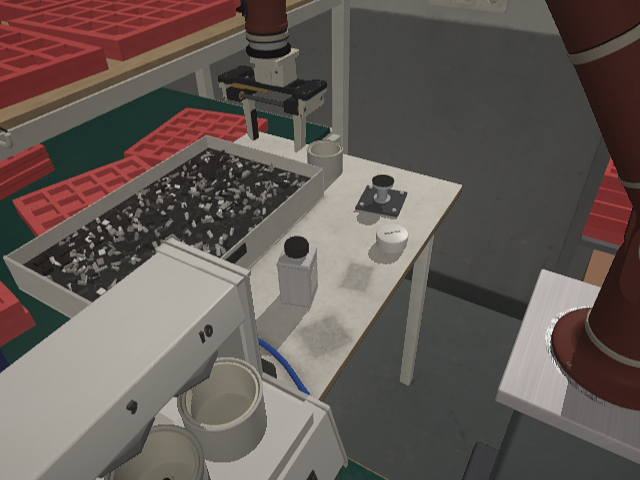

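View pics/side0.png

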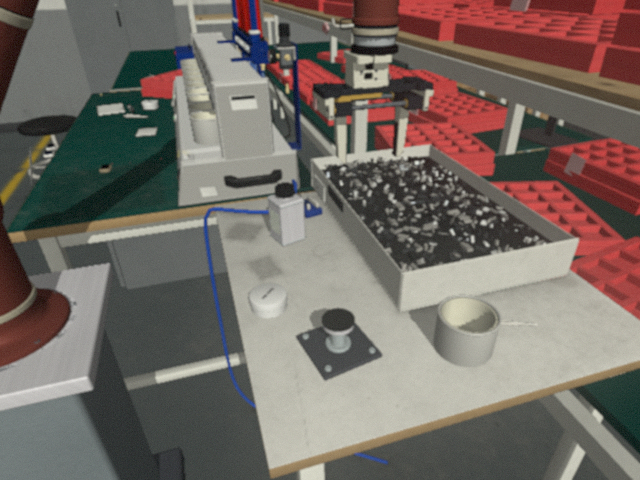

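View pics/wrist0.png

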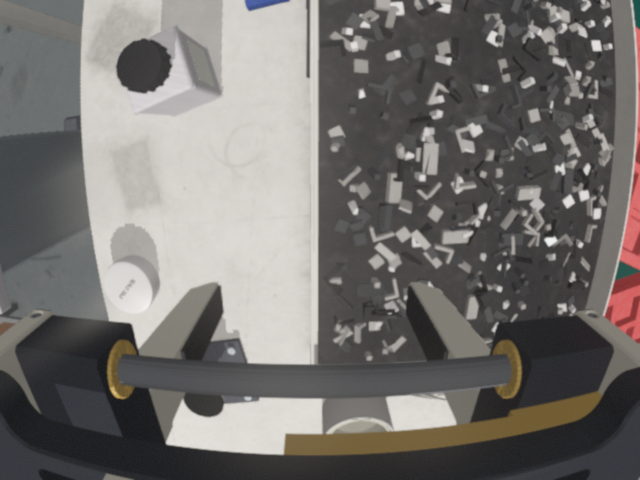

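```bash
cat > h.py <<'E'
from bench import readout, eyes, ctrl
import cv2, numpy as np
from scipy.spatial.transform import Rotation as R
def pts(name,d,mask=None,state=None):
    c=eyes.calibration(name); f=240/np.tan(np.radians(c['vfov']/2))
    v,u=np.mgrid[0:480,0:640]; ok=d>0
    if mask is not None: ok&=mask
    u=u[ok];v=v[ok];z=d[ok]
    dx=(u-c['cx'])/f; dy=(v-c['cy'])/f
    if name=='wrist':
        r=np.hypot(dx,dy)+1e-12; k=np.tan(r)/r; dx=dx*k;dy=dy*k
        P=np.c_[dx*z,-dy*z,-z,np.ones_like(z)]
        s=state; T=np.eye(4);T[:3,:3]=R.from_euler('xyz',s['tcp_rot'],degrees=True).as_matrix();T[:3,3]=s['tool_pos']
        return (T@c['hand_eye']@P.T).T[:,:3],ok
    P=np.c_[dx*z,-dy*z,-z,np.ones_like(z)]
    return (np.linalg.inv(c['extrinsics'])@P.T).T[:,:3],ok
E
python3 - <<'E'
from h import *
s=readout.get_state()
print(R.from_euler('xyz',s['tcp_rot'],degrees=True).as_matrix().round(2))
W={}
for n in ("scene","side","wrist"):
    im,d=eyes.read_camera(n)
    for t in ("can","stand","tin","cup","nest"):
        r=eyes.silhouettes(n,t)
        if not r: print(n,t,None);continue
        p,_=pts(n,d,r[0]['region'],s)
        print(n,t,round(r[0]['score'],2),len(p),'min',np.percentile(p,3,axis=0).round(),'max',np.percentile(p,97,axis=0).round())
        if t=='can':
            q=p[(p[:,2]>115)&(p[:,2]<135)]
            if len(q): print('  cap',len(q),((q.max(0)+q.min(0))/2).round(1),np.ptp(q,axis=0).round(1))
            q=p[(p[:,2]>20)&(p[:,2]<103)][:,:2].astype(np.float32)
            print('  body rect',cv2.minAreaRect(q))
        if t=='stand':
            q=p[(p[:,2]>54)&(p[:,2]<66)]
            if len(q): print('  top',len(q),((q.max(0)+q.min(0))/2).round(1),np.ptp(q,axis=0).round(1))
    p,_=pts(n,d,None,s)
    for lo,hi in((430,600),(600,720),(720,900)):
      for yl,yh in((-500,-300),(-300,-100),(-100,100),(100,300),(300,500)):
        q=p[(p[:,0]>lo)&(p[:,0]<hi)&(p[:,1]>yl)&(p[:,1]<yh)&(p[:,2]<500)]
        if len(q)>20: print(n,lo,yl,'z',np.percentile(q[:,2],[1,50,99]).round(),end='; ')
    print()
E
```

```text
[[ 0. -0.  1.]
 [-1.  0.  0.]
 [-0. -1. -0.]]
scene can 0.7 2318 min [487. 114.  11.] max [537. 172. 128.]
  cap 392 [518.8 139.9 122.6] [40.4 40.8 15.1]
  body rect ((519.4091796875, 139.1338348388672), (58.000465393066406, 60.81191635131836), 16.410053253173828)
scene stand 0.59 1320 min [ 472. -260.    7.] max [ 564. -166.   63.]
  top 256 [ 518.5 -216.1   59.8] [49.  51.5 11.6]
scene tin 0.91 781 min [ 404. -111.    6.] max [462. -52.  34.]
scene cup 0.67 1106 min [ 661. -314.    8.] max [ 744. -229.   71.]
scene nest None
scene 430 -500 z [-764. -626.    5.]; scene 430 -300 z [-764.    1.   63.]; scene 430 -100 z [-762.    2.  348.]; scene 430 100 z [ -1.   2. 128.]; scene 430 300 z [ 71. 288. 293.]; scene 600 -500 z [-765.    1.   70.]; scene 600 -300 z [-763.    4.   82.]; scene 600 -100 z [  0. 318. 477.]; scene 600 100 z [-0. 52. 86.]; scene 600 300 z [394. 404. 409.]; scene 720 -500 z [-40. 337. 380.]; scene 720 -300 z [  2.  75. 417.]; scene 720 -100 z [ 49. 346. 417.]; scene 720 100 z [ 49. 356. 417.]; scene 720 300 z [-40. 335. 417.]; 
side can 0.6 1841 min [489. 102.   
[... 1235 characters left out ...]
tand 0.69 1668 min [ 500. -259.    5.] max [ 562. -163.   60.]
  top 706 [ 519.  -223.2   57.7] [49.8 37.1  7.1]
wrist tin 0.82 2544 min [ 407. -111.    2.] max [466. -53.  31.]
wrist cup 0.86 2249 min [ 664. -306.   12.] max [ 741. -229.   67.]
wrist nest 0.75 299 min [583. 212.   2.] max [622. 220.  17.]
wrist 430 -500 z [-3. -1.  0.]; wrist 430 -300 z [-3. -1. 60.]; wrist 430 -100 z [ -3.  -0. 345.]; wrist 430 100 z [ -3.  -0. 126.]; wrist 600 -500 z [-3. -1. 18.]; wrist 600 -300 z [-2. 32. 68.]; wrist 600 -100 z [ -2. 319. 345.]; wrist 600 100 z [-2. 47. 83.]; wrist 720 -500 z [-3. -1. 17.]; wrist 720 -300 z [-2. 47. 66.]; wrist 720 -100 z [ 46.  54. 345.]; wrist 720 100 z [46. 48. 91.];
```

Request:
arm_command([
  [[-0.9, -0.7, -0.8, 0, 0, 0], [-0.9, -0.7, -0.8, 0, 0, 0], [-0.9, -0.7, -0.8, 0, 0, 0], [0, 0, 0, 0, 0, 0], [0, 0, 0, 0, 0, 0], [0, 0, 0, 0, 0, 0]],
])

```text
t: 2.7
tool_pos: [542.6, 119.2, 287.2]
tcp_rot: [-90.1, -0.1, -90.2]
contact_force: [0.2, 0.6, 1.0]
width: 0.999
```

```bash
cat > st.py <<'E'
from h import *
import json
s=readout.get_state()
print(round(s['t'],2),s['joints'].round(2),s['tool_pos'].round(1),s['tcp_rot'].round(1),s['contact_force'].round(1),s['wrist_torque'].round(2),round(s['width']*93,1))
print(R.from_euler('xyz',s['tcp_rot'],degrees=True).as_matrix().round(3).tolist())
open('log.jsonl','a').write(json.dumps({k:np.asarray(s[k]).tolist() for k in('joints','tool_pos','tcp_rot')})+'\n')
E
python3 st.py
```

```text
2.7 [-13.64  22.31  -1.55  88.84   0.69  68.99 -15.5 ] [542.6 119.2 287.2] [-90.1  -0.1 -90.2] [0.2 0.6 1. ] [-0.03 -0.02 -0.06] 92.9
[[-0.003, -0.002, 1.0], [-1.0, -0.001, -0.003], [0.001, -1.0, -0.002]]
```

Request:
arm_command([
  [[0, -0.2, 0, 0, 0, 0.11], [0, 0, 0, 0, 0, 0.11], [0, 0, 0, 0, 0, 0.11], [0, 0, 0, 0, 0, 0.11], [0, 0, 0, 0, 0, 0.11], [0, 0, 0, 0, 0, 0]],
])

```text
t: 3.45
tool_pos: [542.8, 115.3, 294.1]
tcp_rot: [-90.8, 49.4, -91.2]
contact_force: [0.4, -0.9, 0.1]
width: 1.0
```

```bash
python3 st.py
```

```text
3.45 [ 22.06  29.04 -14.21  97.84 -44.95  70.52  30.32] [542.8 115.3 294.1] [-90.8  49.4 -91.2] [ 0.4 -0.9  0.1] [-0.74 -0.06  0.01] 93.0
[[-0.013, 0.002, 1.0], [-0.651, 0.759, -0.01], [-0.759, -0.651, -0.009]]
```

Request:
arm_command([
  [[0, 0, 0, 0, 0, 0.11], [0, 0, 0, 0, 0, 0.11], [0, 0, 0, 0, 0, 0.11], [0, 0, 0, 0, 0, 0.11], [0, 0, 0, 0, 0, 0]],
])

```text
t: 4.08
tool_pos: [542.2, 121.1, 294.7]
tcp_rot: [-117.7, 89.0, -117.6]
contact_force: [0.4, -0.8, -0.2]
width: 0.996
```

```bash
python3 st.py
```

```text
4.08 [ 35.28  50.02 -24.95 102.97 -63.83  83.15  55.16] [542.2 121.1 294.7] [-117.7   89.  -117.6] [ 0.4 -0.8 -0.2] [-0.88  0.04 -0.01] 92.6
[[-0.008, -0.001, 1.0], [-0.016, 1.0, 0.001], [-1.0, -0.016, -0.008]]
```

Request:
arm_command([
  [[0, 0, 0, 0.11, 0, 0], [0, 0, 0, 0.11, 0, 0], [0, 0, 0, 0.11, 0, 0], [0, 0, 0, 0.11, 0, 0], [0, 0, 0, 0, 0, 0]],
])

```text
t: 4.7
tool_pos: [540.9, 114.4, 197.5]
tcp_rot: [-154.4, 85.2, -178.8]
contact_force: [0.3, -1.1, 0.8]
width: 1.001
```

```bash
python3 st.py
```

```text
4.7 [ 61.29  73.5  -62.87 124.82 -77.21  29.85  75.74] [540.9 114.4 197.5] [-154.4   85.2 -178.8] [ 0.3 -1.1  0.8] [-0.77  0.38  0.01] 93.1
[[-0.083, 0.413, 0.907], [-0.002, 0.91, -0.414], [-0.997, -0.036, -0.075]]
```

```bash
cat > kin.py <<'E'
import numpy as np, json, itertools
from scipy.spatial.transform import Rotation as R
from scipy.optimize import least_squares
# product of exponentials-like: alternating z,y axes, signs s, lengths
def fk(q,p,s):
    q=np.radians(q)*s
    T=np.eye(4)
    ax='zyzyzyz'
    for i in range(7):
        D=np.eye(4); D[:3,:3]=R.from_euler(ax[i],q[i]).as_matrix()
        O=np.eye(4); O[:3,3]=p[3*i:3*i+3]
        T=T@O@D
    O=np.eye(4);O[:3,3]=p[21:24]; O[:3,:3]=R.from_rotvec(p[24:27]).as_matrix()
    return T@O
E
python3 - <<'E'
from kin import *
L=[json.loads(l) for l in open('log.jsonl')]
L.append(dict(joints=[-1.518,35.231,-.722,81.555,.464,63.22,-2.315],tool_pos=[649.969,.025,194.14],tcp_rot=[-90,0,-90]))
Q=[np.array(l['joints']) for l in L]; P=[np.array(l['tool_pos']) for l in L]
M=[R.from_euler('xyz',l['tcp_rot'],degrees=True).as_matrix() for l in L]
# orientation only first: choose signs
best=[]
for s in itertools.product([1,-1],repeat=7):
    s=np.array(s,float)
    Rs=[fk(q,np.zeros(27),s)[:3,:3] for q in Q]
    # M = Rs * C
    C=R.from_matrix([r.T@m for r,m in zip(Rs,M)])
    e=(C.mean().inv()*C).magnitude().max()
    best.append((np.degrees(e),s,C.mean()))
best.sort(key=lambda t:t[0])
for b in best[:4]: print(b[0],b[1],b[2].as_matrix().round(2).tolist())
E
```

```text
0.0034101960748695623 [-1.  1. -1.  1. -1.  1. -1.] [[0.0, -0.0, -1.0], [-1.0, -0.0, -0.0], [-0.0, 1.0, -0.0]]
21.15928041229301 [ 1.  1.  1.  1. -1. -1.  1.] [[0.22, 0.75, 0.63], [-0.97, 0.2, 0.1], [-0.05, -0.63, 0.77]]
32.51080031867384 [-1. -1. -1. -1.  1.  1. -1.] [[-0.24, -0.64, 0.73], [-0.97, 0.16, -0.18], [0.0, -0.75, -0.66]]
33.42282341477625 [-1. -1. -1.  1. -1.  1.  1.] [[0.02, 0.82, -0.58], [-0.99, 0.1, 0.11], [0.15, 0.57, 0.81]]
```

```bash
python3 - <<'E'
from kin import *
L=[json.loads(l) for l in open('log.jsonl')]
L.append(dict(joints=[-1.518,35.231,-.722,81.555,.464,63.22,-2.315],tool_pos=[649.969,.025,194.14],tcp_rot=[-90,0,-90]))
s=np.array([-1,1,-1,1,-1,1,-1.])
def rows(q,cols):
    q=np.radians(q)*s;Rm=[np.eye(3)];
    for i,a in enumerate('zyzyzyz'): Rm.append(Rm[-1]@R.from_euler(a,q[i]).as_matrix())
    return np.array([Rm[k][:,j] for k,j in cols]).T
for cols in ([(0,2),(2,2),(4,2),(7,2)],[(0,2),(2,2),(4,2),(6,2),(1,0),(3,0),(4,0),(6,0)],
             [(0,2),(2,2),(4,2),(6,2),(1,0),(2,0),(4,0),(6,0),(1,1),(3,1),(5,1)]):
    A=np.vstack([rows(np.array(l['joints']),cols) for l in L]); b=np.hstack([l['tool_pos'] for l in L])
    x,*_=np.linalg.lstsq(A,b,rcond=None)
    print(cols,x.round(1),'max res',abs(A@x-b).max().round(2), 'sv',np.linalg.svd(A)[1].round(2)[-3:])
E
```

```text
[(0, 2), (2, 2), (4, 2), (7, 2)] [248.4 541.9 371.6 324.2] max res 21.68 sv [2.09 1.5  0.74]
[(0, 2), (2, 2), (4, 2), (6, 2), (1, 0), (3, 0), (4, 0), (6, 0)] [249.3 528.7 384.1 326.6  17.3 -20.3  -6.2   5.3] max res 21.55 sv [0.55 0.14 0.14]
[(0, 2), (2, 2), (4, 2), (6, 2), (1, 0), (2, 0), (4, 0), (6, 0), (1, 1), (3, 1), (5, 1)] [ 2.556e+02  5.502e+02  3.723e+02  3.430e+02  0.000e+00 -0.000e+00
  0.000e+00  0.000e+00 -1.220e+01 -9.300e+00 -3.000e-01] max res 0.0 sv [0.17 0.12 0.04]
```

```bash
python3 - <<'E'
from h import *
s=readout.get_state()
A=[]
for n in ("scene","side","wrist"):
    im,d=eyes.read_camera(n); cv2.imwrite(f"pics/{n}1.png",im)
    p,_=pts(n,d,None,s); A.append(p)
p=np.vstack(A[:2]); 
q=p[(p[:,2]>15)&(p[:,0]>200)&(p[:,0]<1000)&(abs(p[:,1])<700)]
# height map max z per 50mm cell
print('cols y from 700 to -700 step 100; rows x')
for x in range(200,1000,50):
    r=[]
    for y in range(600,-700,-100):
        m=q[(q[:,0]>=x)&(q[:,0]<x+50)&(q[:,1]>=y)&(q[:,1]<y+100)]
        r.append(f"{np.percentile(m[:,2],3):4.0f}/{np.percentile(m[:,2],98):4.0f}" if len(m)>10 else '    .    ')
    print(x,' '.join(r))
ap=q[(q[:,1]>230)&(q[:,0]<600)&(q[:,2]>60)]
for z in (60,100,150,200,250,280):
    m=ap[(ap[:,2]>z)&(ap[:,2]<z+40)]
    if len(m): print('appl',z,np.percentile(m,2,axis=0).round(),np.percentile(m,98,axis=0).round())
t=q[(q[:,1]>-100)&(q[:,1]<100)&(q[:,2]>20)&(q[:,2]<95)&(q[:,0]>560)]
print('tray front x',np.percentile(t[:,0],[0.5,2,5]), t[:,2].max())
E
```

```text
cols y from 700 to -700 step 100; rows x
200     .         .         .         .         .         .         .         .         .         .      355/ 435  345/ 433     .    
250     .         .       16/  30   16/  35     .         .         .         .         .      285/ 315  299/ 420  342/ 456  381/ 399
300   26/ 136   52/ 139   44/ 139   32/ 117     .         .         .         .      207/ 262  211/ 328  283/ 389  328/ 401     .    
350  135/ 199  136/ 202  125/ 201   35/ 117     .         .      181/ 244     .      179/ 259  193/ 319  256/ 337     .         .    
400  238/ 289  146/ 289  145/ 289   70/ 292     .         .      180/ 250   22/ 248   20/ 255  199/ 280     .         .         .    
450  286/ 290  286/ 290  108/ 289  126/ 293     .       20/ 216  199/ 242   28/ 249   22/ 246   17/ 233     .         .         .    
500  286/ 293  286/ 290  286/ 289  119/ 293     .       19/ 129  191/ 234  173/ 241   38/  61   17/  61     .         .         .    
550  278/ 433  104/ 322  104/ 107   37/ 112   15/  30   19/  99  190/ 209  172/ 241     .         .         .         .  
[... 713 characters left out ...]
415   32/ 417   49/ 417   48/ 417   48/ 417   47/ 417   29/ 417  377/ 461  379/ 389     .       25/ 313
900  377/ 430   21/ 377   17/ 415   25/ 414   48/ 418   48/ 418   47/ 417   47/ 418   21/ 417     .         .         .         .    
950   19/ 428   19/  36   26/ 415   28/  83   47/ 417   47/ 417   47/ 418   47/ 418   22/ 417     .         .         .         .    
appl 60 [306. 336.  61.] [561. 468.  99.]
appl 100 [318. 373. 103.] [583. 579. 139.]
appl 150 [357. 373. 151.] [526. 581. 189.]
appl 200 [359. 370. 200.] [536. 595. 239.]
appl 250 [418. 375. 253.] [535. 640. 289.]
appl 280 [423. 377. 282.] [538. 646. 292.]
tray front x [646.4167132  647.0588744  647.51491111] 87.78366681857767
```

View pics/scene1.png

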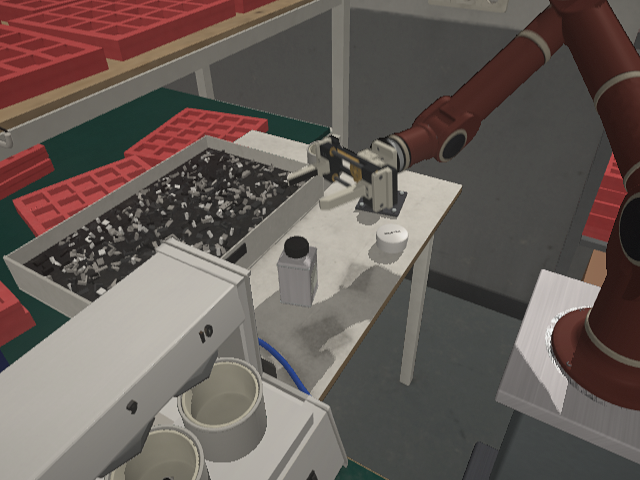

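View pics/side1.png

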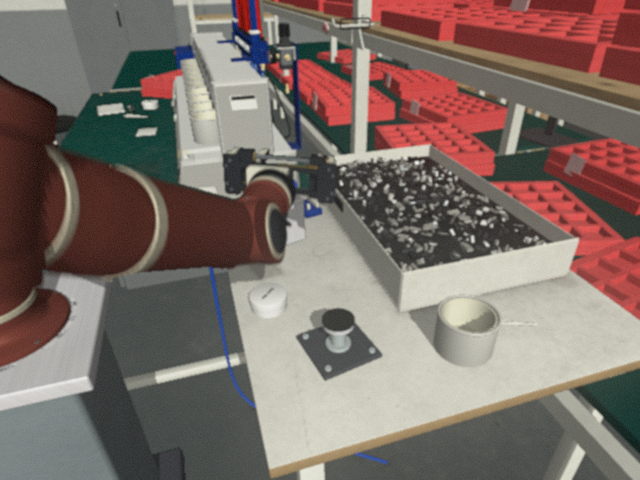

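```bash
cat >> kin.py <<'E'
S=np.array([-1,1,-1,1,-1,1,-1.])
C=np.array([[0,0,-1],[-1,0,0],[0,1,0.]])
LO=np.array([-178.69,-17.37,-77.05,15.02,-78.02,.78,-162.83]);HI=np.array([178.69,117.87,75.6,138.74,258.01,113.62,162.83])
AX=[np.array([0,0,1.]) if a=='z' else np.array([0,1.,0]) for a in 'zyzyzyz']
OFF=np.zeros((8,3)) # offset before frame k expressed in R_k
def setp(x):
    OFF[0,2],OFF[2,2],OFF[4,2],OFF[6,2]=x[:4]
    OFF[1,1],OFF[3,1],OFF[5,1]=x[4:]
def _fit():
    L=[json.loads(l) for l in open('log.jsonl')]
    L.append(dict(joints=[-1.518,35.231,-.722,81.555,.464,63.22,-2.315],tool_pos=[649.969,.025,194.14]))
    cols=[(0,2),(2,2),(4,2),(6,2),(1,1),(3,1),(5,1)]
    A=[];b=[]
    for l in L:
        q=np.radians(l['joints'])*S;Rm=[np.eye(3)]
        for i in range(7): Rm.append(Rm[-1]@R.from_rotvec(AX[i]*q[i]).as_matrix())
        A.append(np.array([Rm[k][:,j] for k,j in cols]).T); b.append(l['tool_pos'])
    A=np.vstack(A);b=np.hstack(b); x=np.linalg.lstsq(A,b,rcond=None)[0]; setp(x); return x,abs(A@x-b).max()
FIT=_fit()
def FK(qd,jac=False):
    q=np.radians(qd)*S; Rm=np.eye(3);p=np.zeros(3);axs=[];org=[]
    for i in range(7):
        p=p+Rm@OFF[i]; axs.append(Rm@AX[i]*S[i]); org.append(p.copy())
        Rm=Rm@R.from_rotvec(AX[i]*q[i]).as_matrix()
    p=p+Rm@OFF[7]  # none
    # OFF[6] applied in R6 (before j7): along axis so fine
    Rt=Rm@C
    if not jac: return Rt,p
    J=np.array([np.r_[np.cross(a,p-o),a] for a,o in zip(axs,org)]).T  # org order ok: OFF[i] precedes joint i
    return Rt,p,J
def pinvstep(q,Rt,pt,n=6,lam=1e-3):
    q=q.copy()
    for _ in range(n):
        Rc,pc,J=FK(q,True)
        e=np.r_[(pt-pc)/300,R.from_matrix(Rt@Rc.T).as_rotvec()]
        J=J.copy();J[:3]/=300
        act=np.ones(7,bool)
        for _ in range(4):
            Ja=J*act
            dq=Ja.T@np.linalg.solve(Ja@Ja.T+lam*np.eye(6),e)
            nq=q+np.degrees(dq); bad=((nq<LO)|(nq>HI))&act
            if not bad.any(): break
            act&=~bad
        q=np.clip(q+np.degrees(dq*act),LO,HI)
    Rc,pc=FK(q); return q,np.linalg.norm(pt-pc),np.degrees(R.from_matrix(Rt@Rc.T).magnitude())
E
python3 - <<'E'
from kin import *
print(FIT)
L=[json.loads(l) for l in open('log.jsonl')]
q=np.array(L[0]['joints'])
for k in(0,1,2):
    T0=R.from_euler('xyz',L[k]['tcp_rot'],degrees=True);T1=R.from_euler('xyz',L[k+1]['tcp_rot'],degrees=True)
    rv=(T1*T0.inv()).as_rotvec(); p0=np.array(L[k]['tool_pos']);p1=np.array(L[k+1]['tool_pos'])
    q=np.array(L[k]['joints'])
    for t in np.linspace(0,1,11)[1:]:
        q,ep,er=pinvstep(q,(R.from_rotvec(rv*t)*T0).as_matrix(),p0+t*(p1-p0))
    print(q.round(1),np.round(L[k+1]['joints'],1),ep,er)
E
```

```text
(array([ 2.55599525e+02,  5.50168711e+02,  3.72248609e+02,  3.43046712e+02,
       -1.22008765e+01, -9.29890301e+00, -3.49179248e-01]), np.float64(0.0016751746186425935))
[ 22.2  29.1 -14.5  97.8 -44.8  70.4  30.2] [ 22.1  29.  -14.2  97.8 -45.   70.5  30.3] 3.1424952435793304e-13 1.6743624287610316e-13
[ 35.4  50.1 -25.1 103.  -63.8  83.1  55.1] [ 35.3  50.  -25.  103.  -63.8  83.2  55.2] 1.302446348448666e-13 2.701899784110688e-14
[ 61.2  73.3 -62.6 124.8 -77.4  30.2  75.9] [ 61.3  73.5 -62.9 124.8 -77.2  29.9  75.7] 2.1792571759324672e-08 7.649963668889303e-09
```

```bash
cat > plan.py <<'E'
from kin import *
def tool(az,el,roll):
    """approach azimuth, elevation; roll 0: tool x points down-ish (camera above), jaw horizontal"""
    az,el=np.radians([az,el]); y=np.array([np.cos(el)*np.cos(az),np.cos(el)*np.sin(az),np.sin(el)])
    up=np.array([-np.sin(el)*np.cos(az),-np.sin(el)*np.sin(az),np.cos(el)])
    x=-up; z=np.cross(x,y)
    M=np.array([x,y,z]).T
    return M@R.from_rotvec([0,np.radians(roll),0]).as_matrix()
def follow(q,Rt,pt,nmax=200):
    """move in cartesian line from q to target; returns q, minmargin, ep,er, path"""
    Rc,pc=FK(q); rv=R.from_matrix(Rt@Rc.T).as_rotvec(); n=int(np.ceil(max(np.degrees(np.linalg.norm(rv))/8,np.linalg.norm(pt-pc)/40,1)))
    mj=0;path=[]
    for t in np.linspace(0,1,n+1)[1:]:
        q2,ep,er=pinvstep(q,R.from_rotvec(rv*t).as_matrix()@Rc,pc+t*(pt-pc))
        mj=max(mj,abs(q2-q).max()); q=q2; path.append(q)
        if ep>5 or er>3: break
    return q,ep,er,mj,path
def marg(path): return min(np.minimum(q-LO,HI-q).min() for q in path)
E
python3 - <<'E'
from plan import *
rng=np.random.default_rng(0)
def ik(Rt,pt,n=25):
    best=None
    for _ in range(n):
        q0=rng.uniform(LO+5,HI-5)
        def f(q):
            Rc,pc=FK(q); return np.r_[(pc-pt)/100,R.from_matrix(Rt@Rc.T).as_rotvec(),]
        r=least_squares(f,q0,bounds=(LO,HI),max_nfev=40,x_scale=50)
        if r.cost<1e-6:
            m=np.minimum(r.x-LO,HI-r.x).min()
            if best is None or m>best[0]: best=(m,r.x)
    return best
# grasp at can: grasp point z 75 -> TCP 5mm ahead along y
for az in (107,17,-73):
  for al in (25,35,45,55,65,75):
    for roll in (0,180):
      M=tool(az,-(90-al),roll); b=ik(M,np.array([520,138,75.])+5*M[:,1],12)
      if b: print('grasp',az,al,roll,round(b[0],1),b[1].round(0))
for el in (20,30,40,50):
  for az in range(-150,180,30):
    for roll in (0,180):
      b=ik(tool(az,el,roll),np.array([520,-20,400.]),8)
      if b: print('inv el',el,az,roll,round(b[0],1),b[1].round(0))
E
```

```text
grasp 107 25 0 34.0 [ 24.  46. -43. 105.   7.  42.   2.]
grasp 107 25 180 19.9 [   1.   39.   -5.  105.  -30.   46. -143.]
grasp 107 35 0 35.3 [ 12.  43. -16. 103. -30.  50.  40.]
grasp 107 35 180 9.8 [  21.   46.  -31.  103.  -17.   46. -153.]
grasp 107 45 0 37.7 [ 19.  49. -21. 101. -33.  54.  44.]
grasp 107 45 180 21.9 [  23.   50.  -28.  101.  -27.   52. -141.]
grasp 107 55 0 39.6 [ 22.  54. -20.  99. -38.  62.  51.]
grasp 107 55 180 25.3 [   7.   52.    4.   99.  -53.   74. -115.]
grasp 107 75 0 32.6 [ 38.  72. -44.  92. -26.  65.  42.]
grasp 107 75 180 35.5 [  27.   66.  -24.   93.  -43.   74. -123.]
grasp 17 25 0 5.2 [-18.  30.   1. 131. 183.   6.  86.]
grasp 17 25 180 8.5 [ 15.  37. -48. 130. 101.  28.  -8.]
grasp 17 35 0 0.0 [ 26.  54. -74. 139. 116.  59. 161.]
grasp -73 25 0 31.9 [-16.  40. -25. 107.  49.  57. 125.]
grasp -73 25 180 31.7 [-25.  39. -11. 107.  41.  51. -48.]
grasp -73 35 0 33.2 [-21.  44. -26. 106.  55.  67. 116.]
grasp -73 35 180 33.2 [-22.  44. -24. 106.  54.  66. -63.]
grasp -73 45 0 33.0 [-22.  50. -33. 104.  61.  81. 108.]
grasp -73 45 180 35.0 [-25.  4
[... 1858 characters left out ...]
v el 40 90 0 3.4 [ 46.  65. -33. 101. -72. 110.  57.]
inv el 40 120 0 3.4 [ 46.  78. -57.  82. -54. 110.  22.]
inv el 50 -150 180 0.2 [-38.  93.  75.  79.  48. 113.   4.]
inv el 50 -120 0 0.0 [-43.  79.  50.  91.  60. 114. 147.]
inv el 50 -120 180 1.5 [-44.  80.  52.  91.  59. 112. -32.]
inv el 50 -90 0 9.2 [-49.  74.  44. 108.  69. 104. 117.]
inv el 50 -90 180 16.5 [-56.  83.  59. 108.  63.  89. -57.]
inv el 50 -60 180 13.6 [-52.  73.  41. 125.  82. 100. -98.]
inv el 50 60 0 2.3 [ 67.  93. -73. 120. -76.  63.  85.]
inv el 50 90 0 12.3 [ 55.  80. -58. 103. -66.  93.  53.]
inv el 50 90 180 5.9 [  48.   72.  -42.  103.  -72.  108. -121.]
inv el 50 120 0 6.3 [ 49.  89. -71.  87. -52. 100.  18.]
```

```bash
cat > sim1.py <<'E'
from plan import *
L=[json.loads(l) for l in open('log.jsonl')]
q0=np.array(L[-1]['joints'])
can=np.array([520,138,0.]);stand=np.array([518.6,-217,60.])
def run(al,ai,ap,pinv,g=75,verbose=False,via=None):
    M=tool(107,-(90-al),0); pg=can+[0,0,g]+5*M[:,1]
    seq=[('pre',M,pg-130*M[:,1]+[0,0,40]),('pre2',M,pg-110*M[:,1]),('grasp',M,pg),('lift',M,pg+[0,0,120])]
    N=tool(ai,-(90-al),0); seq.append(('mid',N,np.array(pinv)))
    # roll about tool y by -180 in halves while pitching up: intermediate el 0 roll -90
    seq.append(('h1',tool(ai,0,-90),np.array(pinv)))
    seq.append(('inv',tool(ai,90-al,-179.9),np.array(pinv)))
    seq.append(('h2',tool(ai,0,-90),np.array(pinv)))
    N=tool(ap,-(90-al),0); pp=stand+[0,0,g]+5*N[:,1]
    seq.append(('mid2',N,pp+[0,0,120]));seq.append(('place',N,pp));seq.append(('ret',N,pp-110*N[:,1]))
    q=q0;out=[];ok=1e9
    for n,Rt,pt in seq:
        q,ep,er,mj,path=follow(q,Rt,pt); m=marg(path)
        out.append((n,pt.round(),q.round(0),round(ep,1),round(er,1),round(mj,1),round(m,1)))
        if ep>5 or er>3: ok=-1;break
        ok=min(ok,m)
    return ok,out
if __name__=='__main__':
    res=[]
    for al in (60,68,75):
      for ai in (75,90,107,125):
        for ap in (70,90,110):
          for pinv in ([520,-20,400],[560,50,350],[600,0,400],[520,100,400]):
            ok,out=run(al,ai,ap,pinv); res.append((ok,al,ai,ap,pinv,out))
    res.sort(key=lambda r:-r[0])
    for r in res[:6]: print(r[:5])
    for o in res[0][5]: print(*o)
E
python3 sim1.py
```

```text
(-1, 60, 75, 70, [520, -20, 400])
(-1, 60, 75, 70, [560, 50, 350])
(-1, 60, 75, 70, [600, 0, 400])
(-1, 60, 75, 70, [520, 100, 400])
(-1, 60, 75, 90, [520, -20, 400])
(-1, 60, 75, 90, [560, 50, 350])
pre [552.  34. 178.] [ 40.  56. -40.  84. -22.  78.  33.] 0.0 0.0 15.9 16.7
pre2 [547.  51. 128.] [ 39.  59. -40.  87. -21.  72.  36.] 0.0 0.0 2.8 37.2
grasp [519. 142.  72.] [ 34.  62. -41.  97. -23.  57.  38.] 0.0 0.0 5.0 36.1
lift [519. 142. 192.] [ 36.  51. -44.  95. -26.  66.  31.] 0.0 0.0 2.7 33.2
mid [520 -20 400] [ 61.  29. -44.  96. -42.  74.  21.] 0.0 0.0 3.9 31.8
h1 [520 -20 400] [ 75.  57. -71. 105. -44.  60. 117.] 0.0 0.0 9.2 5.6
inv [520 -20 400] [ 77.  67. -77. 108. -46.  54. 155.] 12.0 5.1 10.7 0.2
```

```bash
sed -i 's/tool(ai,0,-90)/tool(ai,0,90)/g; s/-179.9/179.9/' sim1.py; python3 sim1.py
```

```text
(np.float64(9.013297011891453), 75, 90, 70, [560, 50, 350])
(np.float64(7.353757645616511), 75, 90, 70, [600, 0, 400])
(np.float64(6.708466587848932), 68, 90, 70, [560, 50, 350])
(np.float64(6.708466587848932), 68, 90, 90, [560, 50, 350])
(np.float64(6.668709407255761), 75, 90, 70, [520, 100, 400])
(np.float64(5.740517526256525), 75, 75, 70, [520, -20, 400])
pre [555.  23. 147.] [ 43.  68. -43.  79. -24.  84.  36.] 0.0 0.0 18.6 19.4
pre2 [550.  41. 102.] [ 42.  71. -42.  81. -23.  80.  39.] 0.0 0.0 2.2 31.8
grasp [519. 143.  74.] [ 38.  72. -44.  92. -26.  65.  42.] 0.0 0.0 5.0 32.7
lift [519. 143. 194.] [ 40.  62. -48.  93. -30.  70.  35.] 0.0 0.0 3.5 29.0
mid [560  50 350] [ 52.  48. -51.  91. -40.  74.  26.] 0.0 0.0 2.9 26.3
h1 [560  50 350] [ 44.  50. -33.  94. -58.  87. -47.] 0.0 0.0 6.4 20.3
inv [560  50 350] [  37.   55.  -21.   96.  -69.  101. -125.] 0.0 0.0 7.0 9.0
h2 [560  50 350] [ 44.  50. -33.  94. -58.  87. -47.] 0.0 0.0 7.0 10.3
mid2 [ 520. -212.  254.] [ 73.  55. -42.  88. -37.  78.  35.] 0.0 0.0 7.1 22.8
place [ 520. -212.  134.] [ 71.  65. -40.  89. -33.  72.  42.] 0.0 0.0 3.4 35.6
ret [ 484. -312.  162.] [ 75.  65. -38.  77. -30.  86.  38.] 0.0 0.0 4.8 27.6
```

```bash
cat > go.py <<'E'
import sys
from plan import *
from bench import readout
def rows(Rt,pt,deg=9,mm=40,n=None):
    s=readout.get_state(); Rc=R.from_euler('xyz',s['tcp_rot'],degrees=True).as_matrix(); pc=s['tool_pos']
    rv=R.from_matrix(Rc.T@Rt).as_rotvec(); ang=np.degrees(np.linalg.norm(rv)); d=np.linalg.norm(pt-pc)
    if n is None: n=int(max(1,np.ceil(ang/deg),np.ceil(d/mm)))
    print('t',round(s['t'],2),'joints',s['joints'].round(0),'pos',pc.round(1),'tgt',pt.round(1),'ang',round(ang,1),'n',n)
    r=np.r_[0,0,0,np.degrees(rv)/90/n]; M=Rc;out=[]
    for k in range(n):
        sh=M.T@(pt-pc)/n/50; out.append([round(float(v),2) for v in np.r_[sh,r[3:]]]); M=M@R.from_rotvec(rv/n).as_matrix()
    for i in range(0,n,8): print(out[i:i+8])
    q=s['joints'];q,ep,er,mj,path=follow(q,Rt,pt); print('pred',q.round(0),round(ep,1),round(er,1),'maxstep',round(mj,1),'marg',round(marg(path),1))
CAN=np.array([520,137.6,0.]);STAND=np.array([518.7,-217,60.])
E
python3 - <<'E'
from go import *
M=tool(107,-20,0); pg=CAN+[0,0,75]+5*M[:,1]
rows(M,pg-120*M[:,1]+[0,0,50],deg=7)
E
```

```text
t 4.85 joints [ 61.  71. -63. 125. -77.  30.  76.] pos [542.4 117.  211.9] tgt [551.6  34.3 164.3] ang 44.9 n 7
[[0.14, -0.2, 0.13, -0.06, -0.02, -0.03], [0.15, -0.2, 0.1, -0.06, -0.02, -0.03], [0.16, -0.21, 0.08, -0.06, -0.02, -0.03], [0.17, -0.21, 0.05, -0.06, -0.02, -0.03], [0.18, -0.2, 0.03, -0.06, -0.02, -0.03], [0.19, -0.19, 0.0, -0.06, -0.02, -0.03], [0.2, -0.19, -0.02, -0.06, -0.02, -0.03]]
pred [ 42.  63. -42.  82. -24.  81.  35.] 0.0 0.0 maxstep 18.1 marg 18.9
```

Request:
arm_command([
  [[0.14, -0.2, 0.13, -0.06, -0.02, -0.03], [0.15, -0.2, 0.1, -0.06, -0.02, -0.03], [0.16, -0.21, 0.08, -0.06, -0.02, -0.03], [0.17, -0.21, 0.05, -0.06, -0.02, -0.03], [0.18, -0.2, 0.03, -0.06, -0.02, -0.03], [0.19, -0.19, 0, -0.06, -0.02, -0.03], [0.2, -0.19, -0.02, -0.06, -0.02, -0.03], [0, 0, 0, 0, 0, 0]],
])

```text
t: 5.85
tool_pos: [551.9, 34.4, 171.1]
tcp_rot: [-83.4, 67.0, -68.4]
contact_force: [1.1, -0.7, 0.4]
width: 1.0
```

```bash
python3 - <<'E'
from go import *
M=tool(107,-20,0); pg=CAN+[0,0,75]+5*M[:,1]
rows(M,pg-110*M[:,1]+[0,0,5])
from h import *
s=readout.get_state()
im,d=eyes.read_camera('wrist'); cv2.imwrite('pics/w2.png',im)
r=eyes.silhouettes('wrist','can')
if r:
    p,_=pts('wrist',d,r[0]['region'],s)
    q=p[(p[:,2]>112)&(p[:,2]<135)]; print('cap',len(q),((q.max(0)+q.min(0))/2).round(1),np.ptp(q,axis=0).round(1))
    q=p[(p[:,2]>20)&(p[:,2]<100)][:,:2].astype(np.float32); print(cv2.minAreaRect(q))
E
```

```text
t 5.85 joints [ 43.  60. -42.  85. -25.  78.  37.] pos [551.9  34.4 171.1] tgt [548.8  43.2 115.9] ang 4.2 n 2
[[0.47, 0.3, -0.03, -0.01, 0.01, 0.02], [0.48, 0.29, -0.02, -0.01, 0.01, 0.02]]
pred [ 41.  66. -40.  83. -23.  78.  38.] 0.0 0.0 maxstep 3.1 marg 35.9
cap 1567 [520.9 136.2 119.6] [42.5 41.2 15. ]
((521.1548461914062, 136.16297912597656), (58.83509826660156, 58.58378219604492), 17.87895965576172)
```

View pics/w2.png

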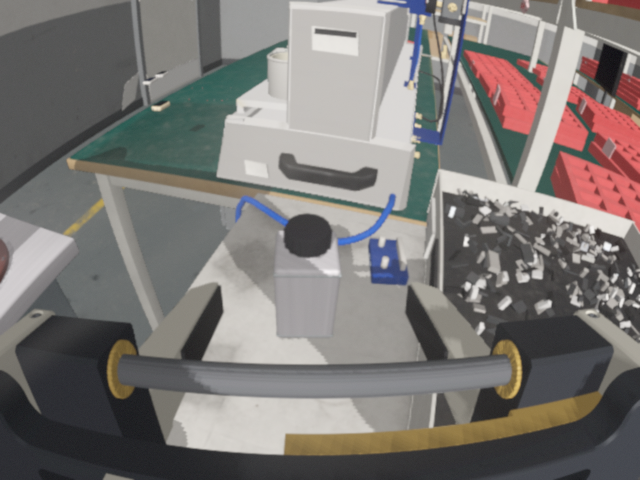

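```bash
sed -i 's/CAN=np.array(\[520,137.6/CAN=np.array([520.7,137.0/' go.py; python3 - <<'E'
from go import *
M=tool(107.5,-20,0); pg=CAN+[0,0,75]+5*M[:,1]
rows(M,pg-105*M[:,1]+[0,0,4],n=3)
E
```

```text
t 5.95 joints [ 43.  60. -42.  85. -25.  78.  37.] pos [549.5  33.3 166.8] tgt [549.   47.4 113.2] ang 4.0 n 3
[[0.3, 0.22, 0.01, -0.01, 0.0, 0.01], [0.3, 0.22, 0.01, -0.01, 0.0, 0.01], [0.3, 0.21, 0.02, -0.01, 0.0, 0.01]]
pred [ 40.  66. -41.  83. -23.  78.  38.] 0.0 0.0 maxstep 3.1 marg 35.9
```

Request:
arm_command([
  [[0.3, 0.22, 0.01, -0.01, 0, 0.01], [0.3, 0.22, 0.01, -0.01, 0, 0.01], [0.3, 0.21, 0.02, -0.01, 0, 0.01], [0, 0, 0, 0, 0, 0], [0, 0, 0, 0, 0, 0]],
])

```text
t: 6.58
tool_pos: [548.8, 47.1, 106.9]
tcp_rot: [-87.5, 70.8, -70.1]
contact_force: [0.7, 0.0, -0.1]
width: 1.002
```

```bash
python3 - <<'E'
from go import *
M=tool(107.5,-20,0); pg=CAN+[0,0,75]+5*M[:,1]
rows(M,pg,n=4)
E
```

```text
t 6.58 joints [ 41.  68. -41.  83. -23.  78.  39.] pos [548.8  47.1 106.9] tgt [519.3 141.5  73.3] ang 1.2 n 4
[[-0.0, 0.52, -0.0, -0.0, 0.0, -0.0], [-0.01, 0.52, 0.0, -0.0, 0.0, -0.0], [-0.01, 0.52, 0.0, -0.0, 0.0, -0.0], [-0.01, 0.52, 0.0, -0.0, 0.0, -0.0]]
pred [ 36.  68. -42.  93. -26.  63.  41.] 0.0 0.0 maxstep 4.8 marg 34.8
```

Request:
arm_command([
  [[-0.01, 0.52, 0, 0, 0, 0], [-0.01, 0.52, 0, 0, 0, 0], [-0.01, 0.52, 0, 0, 0, 0], [-0.01, 0.52, 0, 0, 0, 0], [0, 0, 0, 0, 0, 0], [0, 0, 0, 0, 0, 0]],
])

```text
t: 7.32
tool_pos: [520.4, 140.0, 74.8]
tcp_rot: [-87.3, 70.6, -70.0]
contact_force: [-0.9, -0.1, 0.0]
width: 1.002
```

```bash
python3 st.py; python3 - <<'E'
from go import *
M=tool(107.5,-20,0); pg=CAN+[0,0,75]+5*M[:,1]
rows(M,pg,n=1)
from h import *
im,d=eyes.read_camera('side'); cv2.imwrite('pics/s3.png',im)
im,d=eyes.read_camera('scene'); cv2.imwrite('pics/c3.png',im)
E
```

```text
7.33 [ 36.7   68.59 -42.66  93.15 -25.68  63.66  42.11] [520.4 140.   74.8] [-87.3  70.6 -70. ] [-0.9 -0.1  0. ] [-0.8  -0.31  0.03] 93.2
[[0.113, -0.279, 0.954], [-0.311, 0.901, 0.301], [-0.943, -0.331, 0.015]]
t 7.33 joints [ 37.  69. -43.  93. -26.  64.  42.] pos [520.4 140.   74.8] tgt [519.3 141.5  73.3] ang 1.1 n 1
[[0.02, 0.04, -0.01, -0.0, 0.01, -0.01]]
pred [ 36.  68. -42.  93. -26.  63.  41.] 0.0 0.0 maxstep 0.8 marg 34.8
```

View pics/c3.png

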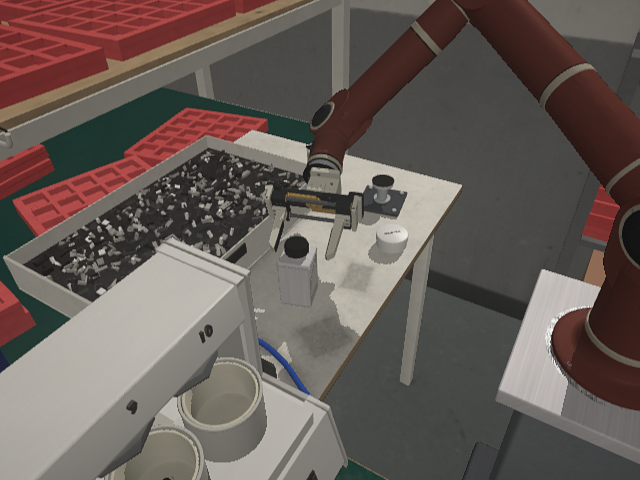

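```bash
cat >> h.py <<'E'
def proj(name,P):
    c=eyes.calibration(name); f=240/np.tan(np.radians(c['vfov']/2)); q=(c['extrinsics']@np.r_[P,1])[:3]
    return (c['cx']+f*q[0]/-q[2], c['cy']-f*q[1]/-q[2])
E
python3 - <<'E'
from h import *
s=readout.get_state();M=R.from_euler('xyz',s['tcp_rot'],degrees=True).as_matrix()
for sg in(-46,46):
  for y in (14,-60): 
    P=s['tool_pos']+M@np.array([0,y,sg]);print(sg,y,P.round(),np.round(proj('scene',P)),np.round(proj('side',P)))
E
```

```text
-46 14 [473. 139.  69.] [321. 277.] [264. 213.]
-46 -60 [493.  72.  94.] [329. 241.] [279. 215.]
46 14 [561. 166.  71.] [270. 269.] [301. 201.]
46 -60 [581.  99.  95.] [281. 234.] [318. 202.]
```

View pics/s3.png

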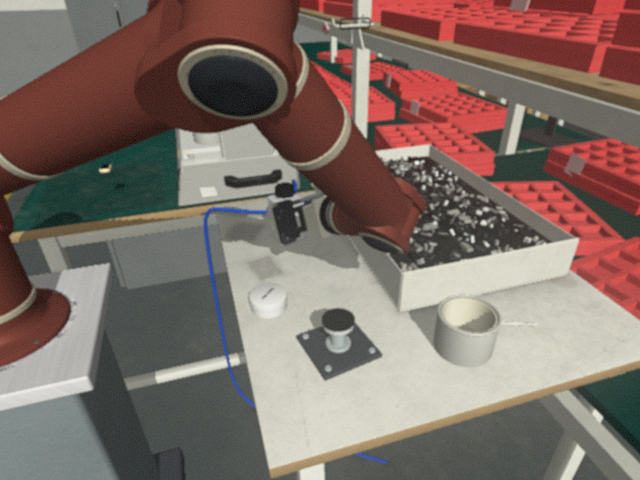

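```bash
python3 - <<'E'
from h import *
s=readout.get_state();print(s['t'],s['tool_pos'])
M=R.from_euler('xyz',s['tcp_rot'],degrees=True).as_matrix()
im,d=eyes.read_camera('scene'); im2=im.copy()
c=im[170:320,230:380]; c=cv2.resize(c,None,fx=4,fy=4,interpolation=cv2.INTER_CUBIC)
for sg in(-46,46):
  for y in (14,-60):
    u=np.array(proj('scene',s['tool_pos']+M@np.array([0,y,sg]))); cv2.circle(c,tuple(int(k) for k in (u-[230,170])*4),5,(0,0,255),-1)
cv2.imwrite('pics/c4.png',c)
im,d=eyes.read_camera('wrist'); cv2.imwrite('pics/w4.png',im)
p,ok=pts('wrist',d,None,s)
# points near the can
q=p[(abs(p[:,0]-520)<100)&(abs(p[:,1]-130)<100)&(p[:,2]>112)&(p[:,2]<135)]
print(len(q),((q.max(0)+q.min(0))/2).round(1),np.ptp(q,axis=0))
E
```

```text
7.425 [520.55004846 139.71442705  74.56076111]
6469 [546.   94.1 123.5] [118.33075818 128.18458269  22.9837091 ]
```

View pics/c4.png

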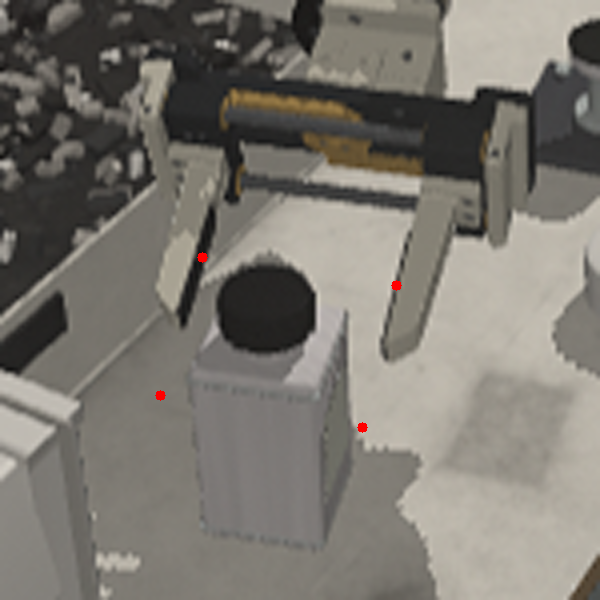

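View pics/w4.png

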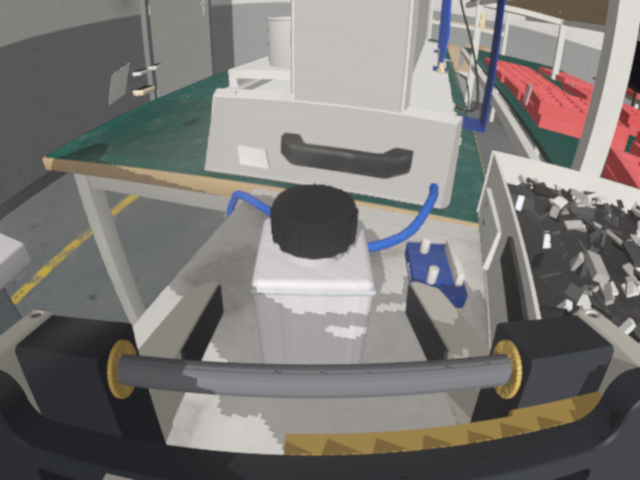

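```bash
python3 - <<'E'
from h import *
s=readout.get_state()
M=R.from_euler('xyz',s['tcp_rot'],degrees=True).as_matrix()
for n in('scene','side','wrist'):
    im,d=eyes.read_camera(n); p,ok=pts(n,d,None,s)
    t=(p-s['tool_pos'])@M
    m=(abs(t[:,0])<60)&(abs(t[:,1])<140)&(abs(t[:,2])<75)&(abs(t[:,2])>36)&(p[:,2]>15)
    q=t[m]; print(n,len(q))
    for sg in(1,-1):
        k=q[q[:,2]*sg>0]
        if len(k): print(sg,'y max pct',np.percentile(k[:,1],[50,90,97,99.5]).round(),'x',np.percentile(k[:,0],[3,97]).round(), 'z',np.percentile(k[:,2],[3,97]).round())
E
```

```text
scene 1737
1 y max pct [-107.  -42.  -30.  -26.] x [-38.  24.] z [40. 73.]
-1 y max pct [-106.  -39.  -29.  -26.] x [-38.  24.] z [-74. -40.]
side 209
1 y max pct [-32. -27. -26. -26.] x [-9. -1.] z [47. 50.]
-1 y max pct [-131.  -47.  -38.  -32.] x [-35.  34.] z [-72. -38.]
wrist 36040
1 y max pct [-126.  -61.  -39.  -27.] x [-35.   4.] z [39. 73.]
-1 y max pct [-126.  -63.  -40.  -29.] x [-35.   5.] z [-73. -40.]
```

```bash
python3 - <<'E'
from go import *
M=tool(107.5,-20,0); pg=CAN+[0,0,76]+45*M[:,1]
rows(M,pg,n=3)
E
```

```text
t 7.67 joints [ 37.  69. -43.  93. -26.  64.  42.] pos [519.5 140.6  74.5] tgt [508.  177.3  60.6] ang 1.1 n 3
[[0.0, 0.27, -0.0, -0.0, 0.0, -0.0], [0.0, 0.27, -0.0, -0.0, 0.0, -0.0], [0.0, 0.27, -0.0, -0.0, 0.0, -0.0]]
pred [ 34.  69. -43.  97. -27.  58.  42.] 0.0 0.0 maxstep 2.7 marg 33.9
```

Request:
arm_command([
  [[0, 0.27, 0, 0, 0, 0], [0, 0.27, 0, 0, 0, 0], [0, 0.27, 0, 0, 0, 0], [0, 0, 0, 0, 0.01, -0.01], [0, 0, 0, 0, 0, 0]],
])

```text
t: 8.3
tool_pos: [508.0, 177.9, 61.6]
tcp_rot: [-90.0, 69.8, -72.7]
contact_force: [-0.7, 0.7, -0.2]
width: 1.003
```

```bash
python3 st.py;  python3 - <<'E'
from h import *
im,d=eyes.read_camera('scene'); c=im[170:320,230:380]; c=cv2.resize(c,None,fx=4,fy=4,interpolation=cv2.INTER_CUBIC);cv2.imwrite('pics/c5.png',c)
E
```

```text
8.3 [ 34.31  68.91 -43.14  96.74 -27.11  57.86  42.29] [508.  177.9  61.6] [-90.   69.8 -72.7] [-0.7  0.7 -0.2] [-0.84 -0.3  -0.  ] 93.3
[[0.103, -0.28, 0.955], [-0.329, 0.896, 0.298], [-0.939, -0.345, -0.0]]
```

View pics/c5.png

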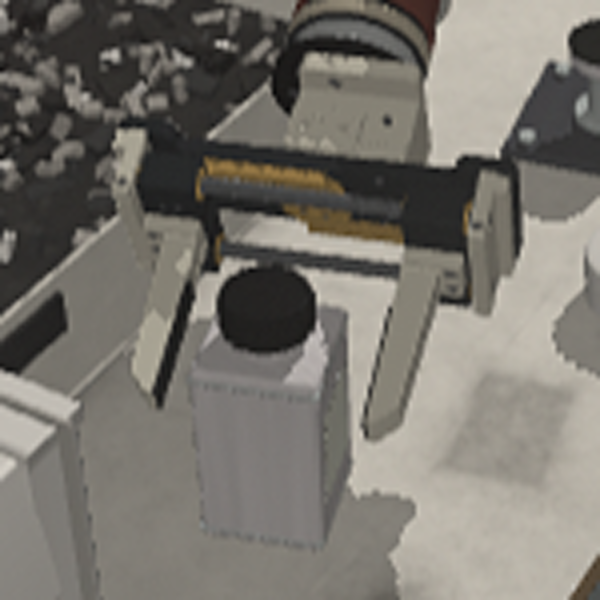

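Request:
arm_command([
  [[0, 0, 0, 0, 0, 0], [0, 0, 0, 0, 0, 0], [0, 0, 0, 0, 0, 0], [0, 0, 0, 0, 0, 0], [0, 0, 0, 0, 0, 0], [0, 0, 0, 0, 0, 0], [0, 0, 0, 0, 0, 0], [0, 0, 0, 0, 0, 0]],
], hand=255, newtons=40)

```text
t: 9.35
tool_pos: [507.9, 177.5, 61.1]
tcp_rot: [-90.1, 69.8, -72.8]
contact_force: [0.7, -0.3, 0.0]
width: 0.62
```

```bash
python3 st.py;  python3 - <<'E'
from h import *
im,d=eyes.read_camera('scene'); c=im[170:320,230:380]; c=cv2.resize(c,None,fx=4,fy=4,interpolation=cv2.INTER_CUBIC);cv2.imwrite('pics/c6.png',c)
E
```

```text
9.35 [ 34.35  68.97 -43.12  96.74 -27.09  57.86  42.3 ] [507.9 177.5  61.1] [-90.1  69.8 -72.8] [ 0.7 -0.3  0. ] [-0.81 -0.28 -0.06] 57.7
[[0.102, -0.28, 0.955], [-0.329, 0.896, 0.298], [-0.939, -0.345, -0.001]]
```

View pics/c6.png

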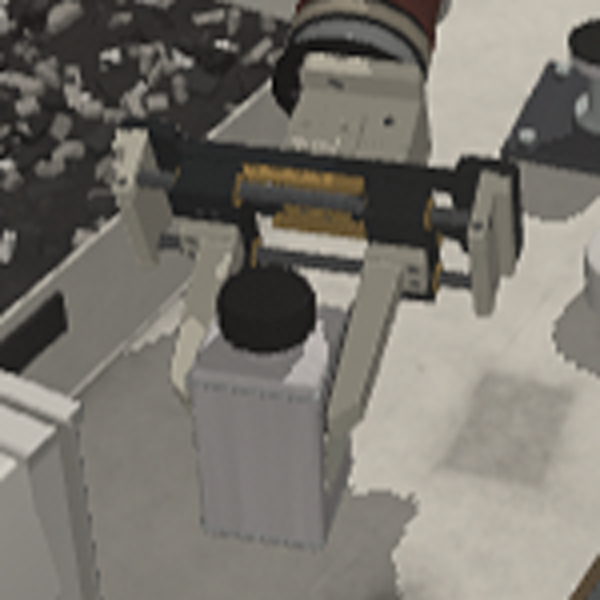

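Request:
arm_command([
  [[-0.1, -0.04, 0, 0, 0, 0], [-0.4, -0.14, 0, 0, 0, 0], [-0.56, -0.21, 0, 0, 0, 0], [-0.56, -0.21, 0, 0, 0, 0], [-0.56, -0.21, 0, 0, 0, 0], [-0.4, -0.14, 0, 0, 0, 0], [0, 0, 0, 0, 0, 0]],
])

```text
t: 10.28
tool_pos: [508.1, 177.9, 200.3]
tcp_rot: [-89.6, 69.7, -72.2]
contact_force: [-0.1, 0.1, -4.3]
width: 0.617
```

```bash
python3 st.py;  cat > sim2.py <<'E'
from plan import *
L=[json.loads(l) for l in open('log.jsonl')]
q0=np.array(L[-1]['joints'])
stand=np.array([518.7,-217,60.])
def run(ai,ap,pinv,g=76):
    el=20
    N=tool(ai,-el,0);pinv=np.array(pinv)
    G=lambda M,c: c+45*M[:,1]   # c = grasp centre (can axis)
    seq=[('mid',N,G(N,pinv))]
    for e,r in((0,90),(el,179.9)):
        N=tool(ai,e,r); seq.append(('i%d'%r,N,G(N,pinv)))
    N=tool(ai,0,90); seq.append(('h2',N,G(N,pinv)))
    N=tool(ap,-el,0); pp=G(N,stand+[0,0,g])
    seq.append(('mid2',N,pp+[0,0,100]));seq.append(('place',N,pp));seq.append(('ret',N,pp-110*N[:,1]))
    q=q0;out=[];ok=1e9
    for n,Rt,pt in seq:
        q,ep,er,mj,path=follow(q,Rt,pt); m=marg(path)
        out.append((n,pt.round(),q.round(0),round(ep,1),round(er,1),round(mj,1),round(m,1)))
        if ep>5 or er>3: ok=-1;break
        ok=min(ok,m)
    return ok,out
if __name__=='__main__':
    res=[]
    for ai in (80,90,100,110):
      for ap in (70,90,110):
        for pinv in ([520,-20,400],[560,50,350],[600,0,400],[520,100,400],[560,0,300],[600,-50,300],[560,-50,350]):
            ok,out=run(ai,ap,pinv); res.append((ok,ai,ap,pinv,out))
    res.sort(key=lambda r:-r[0])
    for r in res[:8]: print(r[:4])
    for o in res[0][4]: print(*o)
E
python3 sim2.py
```

```text
10.28 [ 36.26  56.54 -47.29  96.94 -31.29  65.18  34.71] [508.1 177.9 200.3] [-89.6  69.7 -72.2] [-0.1  0.1 -4.3] [-1.65 -0.52 -0.08] 57.4
[[0.106, -0.279, 0.954], [-0.33, 0.896, 0.298], [-0.938, -0.346, 0.003]]
(np.float64(8.42169489344937), 90, 70, [560, 0, 300])
(np.float64(8.42169489344937), 90, 90, [560, 0, 300])
(np.float64(6.275620091612339), 90, 70, [520, -20, 400])
(np.float64(6.275620091612339), 90, 90, [520, -20, 400])
(np.float64(6.188515767909351), 100, 70, [520, 100, 400])
(np.float64(6.188515767909351), 100, 90, [520, 100, 400])
(np.float64(4.951605625224516), 90, 70, [560, 50, 350])
(np.float64(4.951605625224516), 90, 90, [560, 50, 350])
mid [560.  42. 285.] [ 50.  49. -47.  93. -37.  71.  30.] 0.0 0.0 3.1 29.8
i90 [560.  45. 300.] [ 43.  54. -29.  95. -57.  87. -42.] 0.0 0.0 6.4 21.1
i179 [560.  42. 315.] [  36.   61.  -19.   96.  -70.  105. -120.] 0.0 0.0 7.1 8.4
h2 [560.  45. 300.] [ 43.  54. -29.  95. -57.  87. -41.] 0.0 0.0 7.1 9.4
mid2 [ 533. -177.  221.] [ 68.  53. -39.  93. -38.  71.  37.] 0.0 0.0 7.3 23.5
place [ 533. -177.  121.] [ 67.  62. -37.  94. -35.  66.  44.] 0.0 0.0 2.9 38.7
ret [ 498. -274.  158.] [ 72.  61. -35.  83. -31.  80.  40.] 0.0 0.0 4.7 34.1
```

```bash
python3 - <<'E'
from go import *
N=tool(90,-20,0); rows(N,np.array([560,0,300])+45*N[:,1],mm=30)
E
```

```text
t 10.28 joints [ 36.  57. -47.  97. -31.  65.  35.] pos [508.1 177.9 200.3] tgt [560.   42.3 284.6] ang 17.4 n 6
[[-0.1, -0.55, 0.03, 0.03, 0.01, 0.0], [-0.1, -0.55, 0.06, 0.03, 0.01, 0.0], [-0.1, -0.55, 0.08, 0.03, 0.01, 0.0], [-0.1, -0.54, 0.1, 0.03, 0.01, 0.0], [-0.1, -0.54, 0.13, 0.03, 0.01, 0.0], [-0.11, -0.53, 0.15, 0.03, 0.01, 0.0]]
pred [ 50.  49. -47.  93. -37.  71.  30.] 0.0 0.0 maxstep 3.1 marg 29.8
```

Request:
arm_command([
  [[-0.1, -0.55, 0.03, 0.03, 0.01, 0], [-0.1, -0.55, 0.06, 0.03, 0.01, 0], [-0.1, -0.55, 0.08, 0.03, 0.01, 0], [-0.1, -0.54, 0.1, 0.03, 0.01, 0], [-0.1, -0.54, 0.13, 0.03, 0.01, 0], [-0.11, -0.53, 0.15, 0.03, 0.01, 0], [0, 0, 0, 0, 0, 0]],
])

```text
t: 11.15
tool_pos: [561.5, 38.8, 283.6]
tcp_rot: [-88.4, 69.8, -88.6]
contact_force: [0.1, -0.2, -4.3]
width: 0.626
```

```bash
python3 - <<'E'
from go import *
N=tool(90,0,90); rows(N,np.array([560,0,300])+45*N[:,1],deg=6)
E
```

```text
t 11.15 joints [ 50.  49. -46.  93. -37.  71.  30.] pos [561.5  38.8 283.6] tgt [560.  45. 300.] ang 92.3 n 16
[[-0.02, 0.0, -0.0, -0.01, 0.06, 0.01], [-0.02, 0.0, -0.0, -0.01, 0.06, 0.01], [-0.02, 0.0, -0.01, -0.01, 0.06, 0.01], [-0.02, 0.0, -0.01, -0.01, 0.06, 0.01], [-0.02, 0.0, -0.01, -0.01, 0.06, 0.01], [-0.02, 0.0, -0.01, -0.01, 0.06, 0.01], [-0.02, 0.0, -0.01, -0.01, 0.06, 0.01], [-0.02, 0.0, -0.01, -0.01, 0.06, 0.01]]
[[-0.01, 0.0, -0.02, -0.01, 0.06, 0.01], [-0.01, 0.0, -0.02, -0.01, 0.06, 0.01], [-0.01, 0.01, -0.02, -0.01, 0.06, 0.01], [-0.01, 0.01, -0.02, -0.01, 0.06, 0.01], [-0.01, 0.01, -0.02, -0.01, 0.06, 0.01], [-0.0, 0.01, -0.02, -0.01, 0.06, 0.01], [-0.0, 0.01, -0.02, -0.01, 0.06, 0.01], [-0.0, 0.01, -0.02, -0.01, 0.06, 0.01]]
pred [ 43.  54. -29.  95. -57.  87. -42.] 0.0 0.0 maxstep 6.4 marg 21.1
```

Request:
arm_command([
  [[-0.02, 0, 0, -0.01, 0.06, 0.01], [-0.02, 0, 0, -0.01, 0.06, 0.01], [-0.02, 0, -0.01, -0.01, 0.06, 0.01], [-0.02, 0, -0.01, -0.01, 0.06, 0.01], [-0.02, 0, -0.01, -0.01, 0.06, 0.01], [-0.02, 0, -0.01, -0.01, 0.06, 0.01], [-0.02, 0, -0.01, -0.01, 0.06, 0.01], [-0.02, 0, -0.01, -0.01, 0.06, 0.01]],
])

```text
t: 12.15
tool_pos: [559.5, 45.2, 291.5]
tcp_rot: [-164.6, 44.8, -164.7]
contact_force: [-0.2, 0.7, -3.5]
width: 0.618
```

Request:
arm_command([
  [[-0.01, 0, -0.02, -0.01, 0.06, 0.01], [-0.01, 0, -0.02, -0.01, 0.06, 0.01], [-0.01, 0.01, -0.02, -0.01, 0.06, 0.01], [-0.01, 0.01, -0.02, -0.01, 0.06, 0.01], [-0.01, 0.01, -0.02, -0.01, 0.06, 0.01], [0, 0.01, -0.02, -0.01, 0.06, 0.01], [0, 0.01, -0.02, -0.01, 0.06, 0.01], [0, 0.01, -0.02, -0.01, 0.06, 0.01]],
])

```text
t: 13.15
tool_pos: [558.0, 49.0, 299.5]
tcp_rot: [-178.4, 3.0, -179.2]
contact_force: [-1.2, 0.8, -4.0]
width: 0.623
```

```bash
python3 - <<'E'
from go import *
N=tool(90,20,179.9); rows(N,np.array([560,0,300])+45*N[:,1],deg=7)
from h import *
print(readout.get_state()['width'])
im,d=eyes.read_camera('scene');cv2.imwrite('pics/c7.png',im)
E
```

```text
t 13.15 joints [ 43.  53. -30.  94. -56.  86. -40.] pos [558.   49.  299.5] tgt [560.   42.3 315.4] ang 94.7 n 14
[[-0.0, -0.01, -0.02, -0.01, 0.07, -0.01], [-0.0, -0.01, -0.02, -0.01, 0.07, -0.01], [0.0, -0.01, -0.02, -0.01, 0.07, -0.01], [0.0, -0.01, -0.02, -0.01, 0.07, -0.01], [0.01, -0.01, -0.02, -0.01, 0.07, -0.01], [0.01, -0.01, -0.02, -0.01, 0.07, -0.01], [0.01, -0.01, -0.02, -0.01, 0.07, -0.01], [0.01, -0.01, -0.02, -0.01, 0.07, -0.01]]
[[0.02, -0.01, -0.02, -0.01, 0.07, -0.01], [0.02, -0.0, -0.02, -0.01, 0.07, -0.01], [0.02, -0.0, -0.01, -0.01, 0.07, -0.01], [0.02, -0.0, -0.01, -0.01, 0.07, -0.01], [0.02, -0.0, -0.01, -0.01, 0.07, -0.01], [0.02, -0.0, -0.01, -0.01, 0.07, -0.01]]
pred [  35.   61.  -19.   96.  -70.  105. -120.] 0.0 0.0 maxstep 7.3 marg 8.4
0.6229071375406947
```

View pics/c7.png

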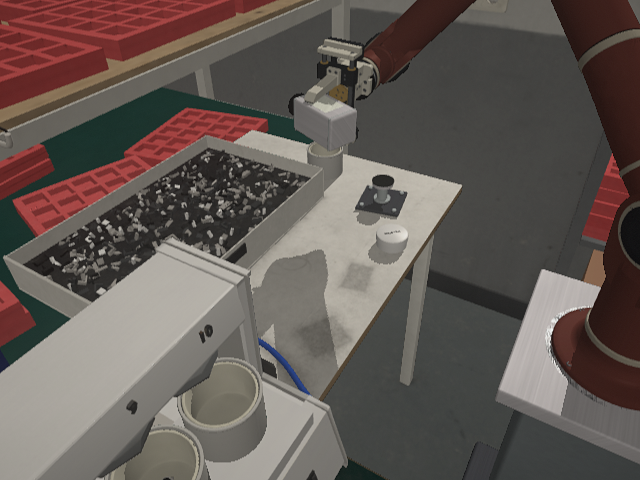

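The can lies horizontal in the grip at (325,118), cap to the left. Continue to fully inverted.

Request:
arm_command([
  [[0, -0.01, -0.02, -0.01, 0.07, -0.01], [0, -0.01, -0.02, -0.01, 0.07, -0.01], [0, -0.01, -0.02, -0.01, 0.07, -0.01], [0, -0.01, -0.02, -0.01, 0.07, -0.01], [0.01, -0.01, -0.02, -0.01, 0.07, -0.01], [0.01, -0.01, -0.02, -0.01, 0.07, -0.01], [0.01, -0.01, -0.02, -0.01, 0.07, -0.01], [0.01, -0.01, -0.02, -0.01, 0.07, -0.01]],
])

```text
t: 14.2
tool_pos: [559.3, 44.6, 307.8]
tcp_rot: [169.0, -46.8, -167.3]
contact_force: [1.1, 0.0, -4.5]
width: 0.622
```

Request:
arm_command([
  [[0.02, -0.01, -0.02, -0.01, 0.07, -0.01], [0.02, 0, -0.02, -0.01, 0.07, -0.01], [0.02, 0, -0.01, -0.01, 0.07, -0.01], [0.02, 0, -0.01, -0.01, 0.07, -0.01], [0.02, 0, -0.01, -0.01, 0.07, -0.01], [0.02, 0, -0.01, -0.01, 0.07, -0.01], [0, 0, 0, 0, 0, 0]],
])

```text
t: 15.08
tool_pos: [560.1, 42.8, 314.6]
tcp_rot: [107.0, -74.9, -105.7]
contact_force: [-0.7, 0.1, -3.8]
width: 0.626
```

```bash
python3 - <<'E'
from go import *
N=tool(90,20,179.9); rows(N,np.array([560,0,300])+45*N[:,1],deg=7)
from h import *
print(readout.get_state()['width'])
im,d=eyes.read_camera('scene');cv2.imwrite('pics/c8.png',im)
im,d=eyes.read_camera('side');cv2.imwrite('pics/s8.png',im)
E
```

```text
t 15.07 joints [  35.   58.  -18.   94.  -67.  104. -119.] pos [560.1  42.8 314.6] tgt [560.   42.3 315.4] ang 7.0 n 1
[[0.02, -0.01, 0.0, -0.02, 0.04, -0.06]]
pred [  35.   61.  -18.   96.  -70.  105. -120.] 0.0 0.0 maxstep 2.6 marg 8.3
0.6258609233782774
```

View pics/c8.png

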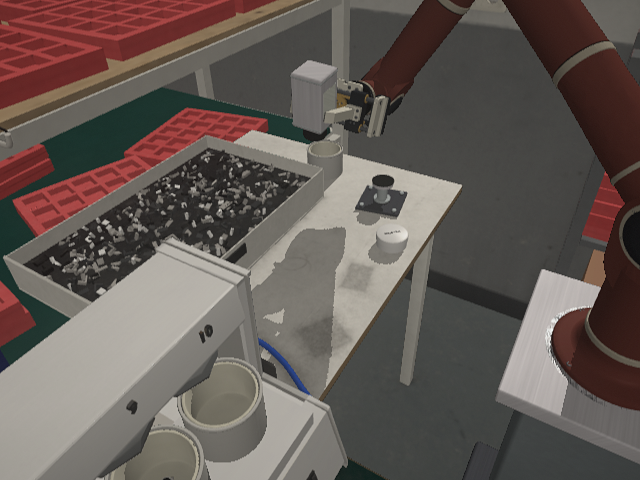

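View pics/s8.png

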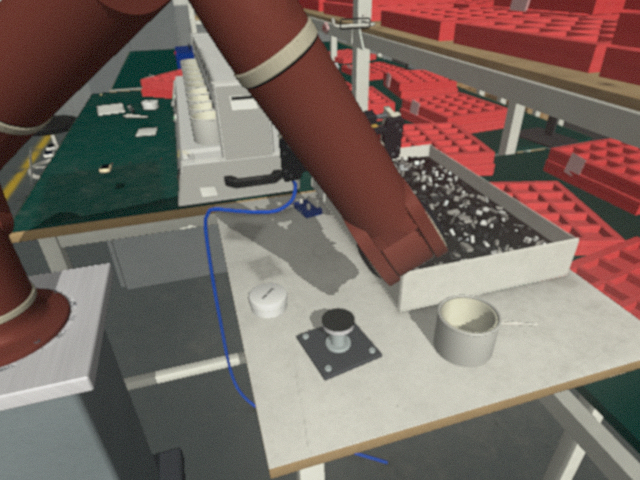

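Request:
arm_command([
  [[0.02, -0.01, 0, -0.02, 0.04, -0.06], [0, 0, 0, 0, 0, 0], [0, 0, 0, 0, 0, 0], [0, 0, 0, 0, 0, 0], [0, 0, 0, 0, 0, 0], [0, 0, 0, 0, 0, 0], [0, 0, 0, 0, 0, 0], [0, 0, 0, 0, 0, 0]],
])

```text
t: 16.18
tool_pos: [560.0, 41.1, 315.9]
tcp_rot: [91.0, -70.1, -91.0]
contact_force: [0.0, 0.5, -3.7]
width: 0.622
```

```bash
python3 - <<'E'
from go import *
from h import *
s=readout.get_state();M=R.from_euler('xyz',s['tcp_rot'],degrees=True).as_matrix()
print((M@[ -np.sin(np.radians(70)),-np.cos(np.radians(70)),0]).round(3))
im,d=eyes.read_camera('scene');cv2.imwrite('pics/c9.png',im[40:160,260:420].repeat(4,0).repeat(4,1))
p,ok=pts('scene',d,None,s)
q=p[(abs(p[:,0]-560)<70)&(p[:,1]>-45)&(p[:,1]<70)&(p[:,2]>235)&(p[:,2]<400)]
# plane normals: bottom (top face now)
top=q[q[:,2]>np.percentile(q[:,2],99)-6]; c=top.mean(0);print(len(top),c.round(), np.linalg.svd(top-c)[2][2].round(3))
E
```

```text
[ 0.006 -0.002 -1.   ]
547 [557.   7. 378.] [ 0.024 -0.038 -0.999]
```

View pics/c9.png

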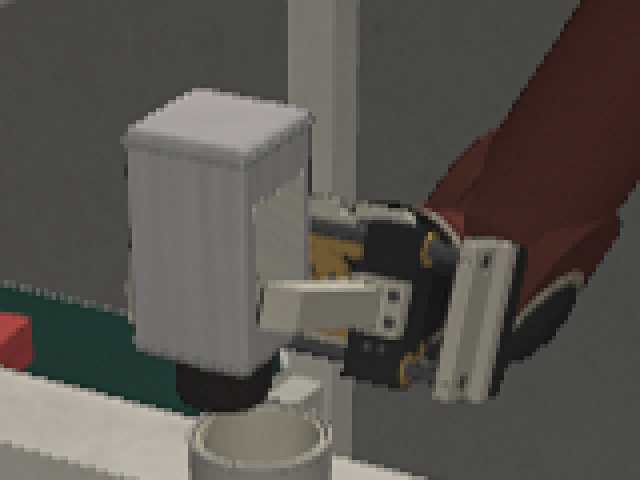

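Request:
arm_command([
  [[0, 0, 0, 0, 0, 0], [0, 0, 0, 0, 0, 0], [0, 0, 0, 0, 0, 0], [0, 0, 0, 0, 0, 0], [0, 0, 0, 0, 0, 0], [0, 0, 0, 0, 0, 0], [0, 0, 0, 0, 0, 0], [0, 0, 0, 0, 0, 0]],
])

```text
t: 17.23
tool_pos: [560.0, 41.1, 315.9]
tcp_rot: [91.0, -70.1, -91.0]
contact_force: [-0.1, -0.6, -2.8]
width: 0.622
```

Request:
arm_command([
  [[0, 0, 0, 0, 0, 0], [0, 0, 0, 0, 0, 0], [0, 0, 0, 0, 0, 0], [0, 0, 0, 0, 0, 0], [0, 0, 0, 0, 0, 0], [0, 0, 0, 0, 0, 0], [0, 0, 0, 0, 0, 0], [0, 0, 0, 0, 0, 0]],
])

```text
t: 18.23
tool_pos: [560.0, 41.1, 315.9]
tcp_rot: [91.0, -70.1, -91.0]
contact_force: [1.0, -0.3, -3.7]
width: 0.623
```

```bash
python3 - <<'E'
from go import *
N=tool(90,0,90); rows(N,np.array([560,0,300])+45*N[:,1],deg=6)
E
```

```text
t 18.23 joints [  35.   61.  -18.   96.  -70.  105. -120.] pos [560.   41.1 315.9] tgt [560.  45. 300.] ang 91.4 n 16
[[-0.02, -0.0, 0.0, 0.01, -0.06, 0.01], [-0.02, -0.0, 0.0, 0.01, -0.06, 0.01], [-0.02, -0.0, 0.0, 0.01, -0.06, 0.01], [-0.02, -0.0, 0.01, 0.01, -0.06, 0.01], [-0.02, -0.0, 0.01, 0.01, -0.06, 0.01], [-0.02, -0.0, 0.01, 0.01, -0.06, 0.01], [-0.02, 0.0, 0.01, 0.01, -0.06, 0.01], [-0.02, 0.0, 0.01, 0.01, -0.06, 0.01]]
[[-0.01, 0.0, 0.01, 0.01, -0.06, 0.01], [-0.01, 0.0, 0.02, 0.01, -0.06, 0.01], [-0.01, 0.0, 0.02, 0.01, -0.06, 0.01], [-0.01, 0.0, 0.02, 0.01, -0.06, 0.01], [-0.01, 0.0, 0.02, 0.01, -0.06, 0.01], [-0.01, 0.0, 0.02, 0.01, -0.06, 0.01], [-0.0, 0.0, 0.02, 0.01, -0.06, 0.01], [-0.0, 0.0, 0.02, 0.01, -0.06, 0.01]]
pred [ 42.  53. -29.  95. -57.  87. -41.] 0.0 0.0 maxstep 7.1 marg 9.1
```

Request:
arm_command([
  [[-0.02, 0, 0, 0.01, -0.06, 0.01], [-0.02, 0, 0, 0.01, -0.06, 0.01], [-0.02, 0, 0, 0.01, -0.06, 0.01], [-0.02, 0, 0.01, 0.01, -0.06, 0.01], [-0.02, 0, 0.01, 0.01, -0.06, 0.01], [-0.02, 0, 0.01, 0.01, -0.06, 0.01], [-0.02, 0, 0.01, 0.01, -0.06, 0.01], [-0.02, 0, 0.01, 0.01, -0.06, 0.01]],
])

```text
t: 19.23
tool_pos: [560.2, 43.5, 307.5]
tcp_rot: [165.1, -44.1, -165.4]
contact_force: [0.3, 0.2, -3.1]
width: 0.619
```

Request:
arm_command([
  [[-0.01, 0, 0.01, 0.01, -0.06, 0.01], [-0.01, 0, 0.02, 0.01, -0.06, 0.01], [-0.01, 0, 0.02, 0.01, -0.06, 0.01], [-0.01, 0, 0.02, 0.01, -0.06, 0.01], [-0.01, 0, 0.02, 0.01, -0.06, 0.01], [-0.01, 0, 0.02, 0.01, -0.06, 0.01], [0, 0, 0.02, 0.01, -0.06, 0.01], [0, 0, 0.02, 0.01, -0.06, 0.01]],
])

```text
t: 20.23
tool_pos: [559.4, 44.4, 299.3]
tcp_rot: [178.6, -2.2, -179.5]
contact_force: [0.2, 1.0, -4.7]
width: 0.624
```

```bash
python3 - <<'E'
from go import *
N=tool(90,-20,0); pt=np.array([560,0,300])+45*N[:,1];rows(N,pt,deg=6)
E
```

```text
t 20.23 joints [ 42.  54. -29.  94. -58.  88. -43.] pos [559.4  44.4 299.3] tgt [560.   42.3 284.6] ang 94.0 n 16
[[-0.0, -0.0, 0.02, 0.01, -0.06, -0.01], [0.0, -0.0, 0.02, 0.01, -0.06, -0.01], [0.0, -0.0, 0.02, 0.01, -0.06, -0.01], [0.0, -0.0, 0.02, 0.01, -0.06, -0.01], [0.01, -0.0, 0.02, 0.01, -0.06, -0.01], [0.01, -0.0, 0.02, 0.01, -0.06, -0.01], [0.01, -0.0, 0.02, 0.01, -0.06, -0.01], [0.01, -0.0, 0.02, 0.01, -0.06, -0.01]]
[[0.01, 0.0, 0.01, 0.01, -0.06, -0.01], [0.01, 0.0, 0.01, 0.01, -0.06, -0.01], [0.01, 0.0, 0.01, 0.01, -0.06, -0.01], [0.02, 0.0, 0.01, 0.01, -0.06, -0.01], [0.02, 0.0, 0.01, 0.01, -0.06, -0.01], [0.02, 0.0, 0.01, 0.01, -0.06, -0.01], [0.02, 0.0, 0.0, 0.01, -0.06, -0.01], [0.02, 0.0, 0.0, 0.01, -0.06, -0.01]]
pred [ 50.  49. -45.  93. -38.  71.  31.] 0.0 0.0 maxstep 6.7 marg 22.6
```

Request:
arm_command([
  [[0, 0, 0.02, 0.01, -0.06, -0.01], [0, 0, 0.02, 0.01, -0.06, -0.01], [0, 0, 0.02, 0.01, -0.06, -0.01], [0, 0, 0.02, 0.01, -0.06, -0.01], [0.01, 0, 0.02, 0.01, -0.06, -0.01], [0.01, 0, 0.02, 0.01, -0.06, -0.01], [0.01, 0, 0.02, 0.01, -0.06, -0.01], [0.01, 0, 0.02, 0.01, -0.06, -0.01]],
])

```text
t: 21.22
tool_pos: [559.5, 44.0, 290.8]
tcp_rot: [-170.0, 40.4, -168.6]
contact_force: [0.7, -0.9, -3.7]
width: 0.627
```

Request:
arm_command([
  [[0.01, 0, 0.01, 0.01, -0.06, -0.01], [0.01, 0, 0.01, 0.01, -0.06, -0.01], [0.01, 0, 0.01, 0.01, -0.06, -0.01], [0.02, 0, 0.01, 0.01, -0.06, -0.01], [0.02, 0, 0.01, 0.01, -0.06, -0.01], [0.02, 0, 0.01, 0.01, -0.06, -0.01], [0.02, 0, 0, 0.01, -0.06, -0.01], [0.02, 0, 0, 0.01, -0.06, -0.01]],
])

```text
t: 22.22
tool_pos: [558.8, 42.5, 283.5]
tcp_rot: [-106.4, 72.2, -105.4]
contact_force: [-0.1, -0.0, -3.5]
width: 0.626
```

```bash
python3 - <<'E'
from go import *
N=tool(90,-20,0); pt=STAND+[0,0,76+70]+45*N[:,1];rows(N,pt,deg=6,mm=30)
E
```

```text
t 22.23 joints [ 49.  51. -45.  92. -39.  74.  27.] pos [558.8  42.5 283.5] tgt [ 518.7 -174.7  190.6] ang 5.7 n 8
[[0.39, -0.45, -0.08, 0.0, -0.01, -0.0], [0.39, -0.45, -0.08, 0.0, -0.01, -0.0], [0.39, -0.44, -0.09, 0.0, -0.01, -0.0], [0.4, -0.44, -0.09, 0.0, -0.01, -0.0], [0.4, -0.44, -0.09, 0.0, -0.01, -0.0], [0.4, -0.44, -0.09, 0.0, -0.01, -0.0], [0.4, -0.43, -0.1, 0.0, -0.01, -0.0], [0.4, -0.43, -0.1, 0.0, -0.01, -0.0]]
pred [ 61.  61. -39.  78. -25.  89.  37.] 0.0 0.0 maxstep 3.3 marg 25.1
```

Request:
arm_command([
  [[0.39, -0.45, -0.08, 0, -0.01, 0], [0.39, -0.45, -0.08, 0, -0.01, 0], [0.39, -0.44, -0.09, 0, -0.01, 0], [0.4, -0.44, -0.09, 0, -0.01, 0], [0.4, -0.44, -0.09, 0, -0.01, 0], [0.4, -0.44, -0.09, 0, -0.01, 0], [0.4, -0.43, -0.1, 0, -0.01, 0], [0.4, -0.43, -0.1, 0, -0.01, 0]],
])

```text
t: 23.22
tool_pos: [523.7, -175.2, 183.7]
tcp_rot: [-83.8, 72.9, -81.9]
contact_force: [-0.4, 0.6, -3.6]
width: 0.617
```

Request:
arm_command([
  [[0, 0, 0, 0, 0, 0], [0, 0, 0, 0, 0, 0]],
])

```text
t: 23.48
tool_pos: [524.2, -172.7, 185.4]
tcp_rot: [-83.7, 73.0, -81.7]
contact_force: [0.0, -0.0, -3.1]
width: 0.626
```

```bash
cat > chk.py <<'E'
from go import *
from h import *
s=readout.get_state();M=R.from_euler('xyz',s['tcp_rot'],degrees=True).as_matrix()
print(s['t'],s['tool_pos'].round(1),M.round(3).tolist(),s['contact_force'].round(1))
for n in('scene','side','wrist'):
    im,d=eyes.read_camera(n);cv2.imwrite(f'pics/k_{n}_{s["t"]:.1f}.png',im)
    for tname in('can','stand'):
        r=eyes.silhouettes(n,tname)
        if not r: print(n,tname,'none');continue
        p,_=pts(n,d,r[0]['region'],s)
        z0=np.percentile(p[:,2],[2,98]).round(1)
        if tname=='can':
            top=z0[1]; q=p[(p[:,2]>top-13)&(p[:,2]<top+8)]
            b=p[(p[:,2]<top-30)&(p[:,2]>z0[0]+6)][:,:2]
            c=np.median(b,axis=0); b=b[np.linalg.norm(b-c,axis=1)<60].astype(np.float32)
            print(n,'can',round(r[0]['score'],2),'z',z0,'cap',((np.percentile(q,1,axis=0)+np.percentile(q,99,axis=0))/2).round(1),np.ptp(q,axis=0).round(),'rect',cv2.minAreaRect(b) if len(b)>5 else None)
        else:
            q=p[(p[:,2]>52)&(p[:,2]<64)]
            if len(q)>5: print(n,'stand',((q.max(0)+q.min(0))/2).round(1),np.ptp(q,axis=0).round())
E
python3 chk.py; ls pics|grep k_
```

```text
23.475 [ 524.2 -172.7  185.4] [[0.042, -0.028, 0.999], [-0.289, 0.956, 0.039], [-0.956, -0.29, 0.032]] [ 0.  -0.  -3.1]
scene can 0.74 z [130.  250.5] cap [ 523.9 -213.8  244.9] [41. 42. 15.] rect ((527.0322265625, -203.97332763671875), (70.91326141357422, 54.0241813659668), 11.260980606079102)
scene stand [ 517.6 -217.5   58.1] [48. 51. 12.]
side can none
side stand [ 515.5 -220.8   56.8] [42. 45.  9.]
wrist can 0.79 z [139.6 248.2] cap [ 525.  -220.6  242.2] [42. 99. 15.] rect ((527.19580078125, -220.76687622070312), (66.01129913330078, 51.66950225830078), 2.4563112258911133)
k_scene_23.5.png
k_side_23.5.png
k_wrist_23.5.png
```

```bash
python3 - <<'E'
from go import *
np.set_printoptions(suppress=True)
az=90
N=tool(az,-20.2,0); pt=STAND+[0,42.5,61.2+30]
rows(N,pt,n=4)
s=readout.get_state(); Rc=R.from_euler('xyz',s['tcp_rot'],degrees=True).as_matrix()
print((np.degrees(R.from_matrix(Rc.T@N).as_rotvec())/90).round(3))
E
```

```text
t 23.93 joints [ 60.  64. -40.  76. -25.  91.  38.] pos [ 524.3 -172.7  185.4] tgt [ 518.7 -174.5  151.2] ang 4.3 n 4
[[0.16, 0.04, -0.03, 0.0, 0.01, -0.01], [0.16, 0.04, -0.03, 0.0, 0.01, -0.01], [0.16, 0.05, -0.03, 0.0, 0.01, -0.01], [0.16, 0.05, -0.03, 0.0, 0.01, -0.01]]
pred [ 60.  64. -38.  79. -24.  86.  39.] 0.0 0.0 maxstep 4.9 marg 27.4
[ 0.017  0.027 -0.036]
```

View pics/k_scene_23.5.png

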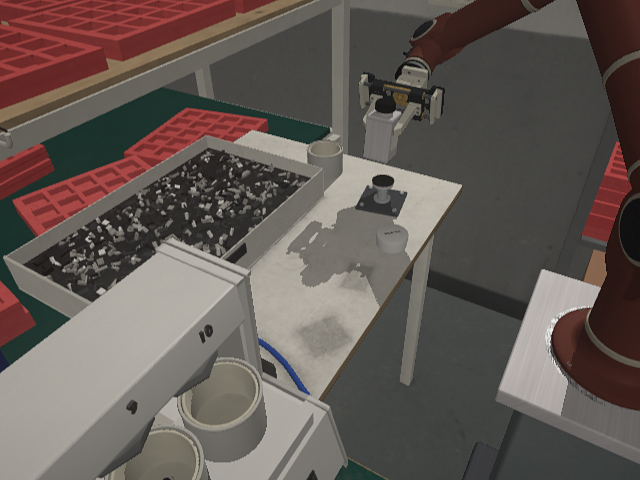

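The can hangs upright and slightly tilted above the stand (can at (383,130), stand top at (382,182)). Correct the orientation and go lower.

Request:
arm_command([
  [[0.16, 0.04, -0.03, 0.005, 0.007, -0.009], [0.16, 0.04, -0.03, 0.004, 0.007, -0.009], [0.16, 0.05, -0.03, 0.004, 0.007, -0.009], [0.16, 0.05, -0.03, 0.004, 0.006, -0.009], [0, 0, 0, 0, 0, 0], [0, 0, 0, 0, 0, 0]],
])

```text
t: 24.68
tool_pos: [519.1, -174.4, 152.1]
tcp_rot: [-89.9, 69.8, -90.0]
contact_force: [-0.1, -1.1, -3.5]
width: 0.626
```

```bash
python3 - <<'E'
from go import *
np.set_printoptions(suppress=True)
N=tool(90,-20.2,0); pt=STAND+[0,42.5,61.2+30]
s=readout.get_state(); Rc=R.from_euler('xyz',s['tcp_rot'],degrees=True).as_matrix()
print(s['tool_pos'],pt,(np.degrees(R.from_matrix(Rc.T@N).as_rotvec())/90).round(3))
E
python3 chk.py; cd pics; python3 -c "
import cv2,glob
f=sorted(glob.glob('k_scene*'))[-1];im=cv2.imread(f)[80:230,320:470];cv2.imwrite('z1.png',cv2.resize(im,None,fx=4,fy=4,interpolation=cv2.INTER_CUBIC))
f=sorted(glob.glob('k_side*'))[-1];im=cv2.imread(f);cv2.imwrite('z2.png',im)"
```

```text
[ 519.09855827 -174.39590442  152.10309114] [ 518.7 -174.5  151.2] [-0.  0. -0.]
24.675 [ 519.1 -174.4  152.1] [[0.0, 0.0, 1.0], [-0.345, 0.939, -0.0], [-0.939, -0.345, 0.0]] [-0.1 -1.1 -3.5]
scene can 0.96 z [ 99.2 219.8] cap [ 518.8 -211.   214. ] [42. 35. 14.] rect ((518.4351806640625, -207.6531982421875), (66.61163330078125, 58.61967468261719), 11.64957046508789)
scene stand [ 518.6 -216.4   58.2] [49. 50. 12.]
side can none
wrist can 0.72 z [111. 217.] cap [ 519.6 -218.7  211. ] [42. 98. 19.] rect ((519.8265380859375, -220.23385620117188), (53.1362419128418, 67.21290588378906), 89.55780029296875)
```

View pics/z1.png

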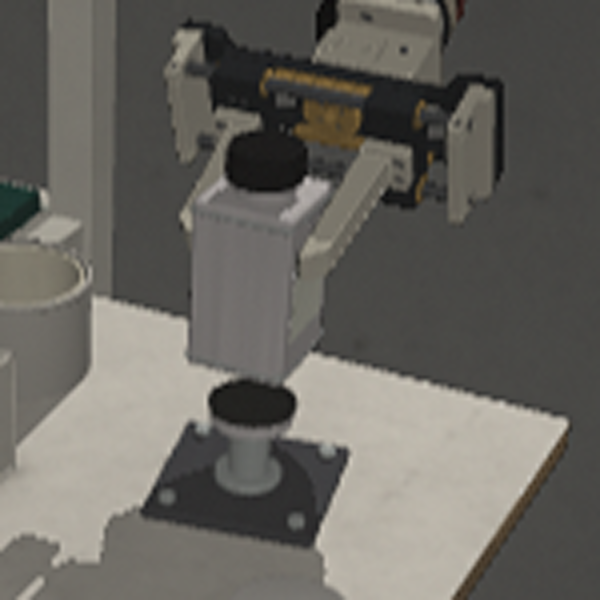

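View pics/z2.png

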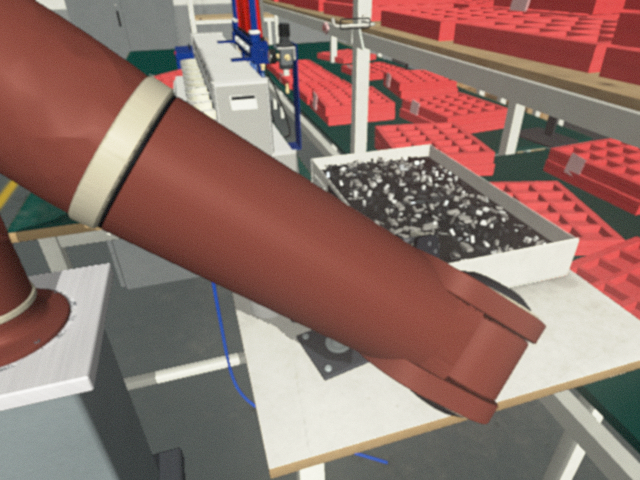

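```bash
cat > cap.py <<'E'
from h import *
import sys
ztop=float(sys.argv[1])
s=readout.get_state()
for n in('scene','wrist','side'):
    im,d=eyes.read_camera(n); p,ok=pts(n,d,None,s)
    g=np.zeros((480,640),bool);g[:]=False
    col=im[ok].astype(int).max(1)
    m=(abs(p[:,0]-519)<45)&(abs(p[:,1]+217)<45)&(p[:,2]>ztop-22)&(p[:,2]<ztop+10)&(col<70)
    q=p[m]
    if len(q)<30: print(n,'few',len(q));continue
    t=q[q[:,2]>ztop-22]
    e=cv2.minEnclosingCircle(t[:,:2].astype(np.float32)); lo,hi=np.percentile(q,[1,99],axis=0)
    print(n,len(q),'mid',((lo+hi)/2).round(1),'ext',(hi-lo).round(1),'circ',np.round(e[0],1),round(e[1],1))
    # can body faces
    b=p[(abs(p[:,0]-519)<60)&(abs(p[:,1]+217)<60)&(p[:,2]>ztop-120)&(p[:,2]<ztop-70)]
    if len(b)>30: lo,hi=np.percentile(b,[1,99],axis=0); print('   body lo',lo.round(1),'hi',hi.round(1))
E
python3 cap.py 217
```

```text
scene 288 mid [ 519.2 -213.2  209.5] ext [40.6 38.3 22.7] circ [ 518.9 -214.3] 22.0
   body lo [ 489.9 -239.8   97.9] hi [ 546.7 -184.3  146.7]
wrist 8945 mid [ 519.5 -219.3  208.3] ext [37.  36.2 17.7] circ [ 519.4 -218.2] 20.6
   body lo [ 492.3 -245.8  105.1] hi [ 547.  -243.7  144.6]
side few 0
```

Request:
arm_command([
  [[0.13, 0.02, 0, 0, 0, 0], [0.13, 0.03, 0, 0, 0, 0], [0.13, 0.05, 0, 0, 0, 0], [0.1, 0.03, 0, 0, 0, 0], [0, 0, 0, 0, 0, 0], [0, 0, 0, 0, 0, 0]],
])

```text
t: 26.02
tool_pos: [519.1, -176.8, 126.9]
tcp_rot: [-90.0, 69.8, -90.0]
contact_force: [0.4, -0.8, -3.5]
width: 0.621
```

```bash
python3 st.py; python3 cap.py 191; python3 -c "
from h import *
im,d=eyes.read_camera('scene');im=im[80:230,320:470];cv2.imwrite('pics/z3.png',cv2.resize(im,None,fx=4,fy=4,interpolation=cv2.INTER_CUBIC))"
```

```text
26.02 [ 60.06  65.48 -37.23  78.44 -22.86  85.26  39.76] [ 519.1 -176.8  126.9] [-90.   69.8 -90. ] [ 0.4 -0.8 -3.5] [-1.62  0.01 -0.04] 57.8
[[0.0, 0.0, 1.0], [-0.345, 0.939, -0.0], [-0.939, -0.345, 0.0]]
scene 280 mid [ 518.6 -215.4  184.2] ext [39.4 39.1 22.8] circ [ 518.9 -215.4] 22.0
   body lo [ 490.1 -241.3   71.9] hi [ 547.1 -186.   120.4]
wrist 8948 mid [ 519.6 -221.7  183.2] ext [36.9 36.1 17.8] circ [ 519.7 -220.8] 20.6
   body lo [ 492.4 -248.2   80. ] hi [ 547.1 -245.9  119.6]
side few 0
```

View pics/z3.png

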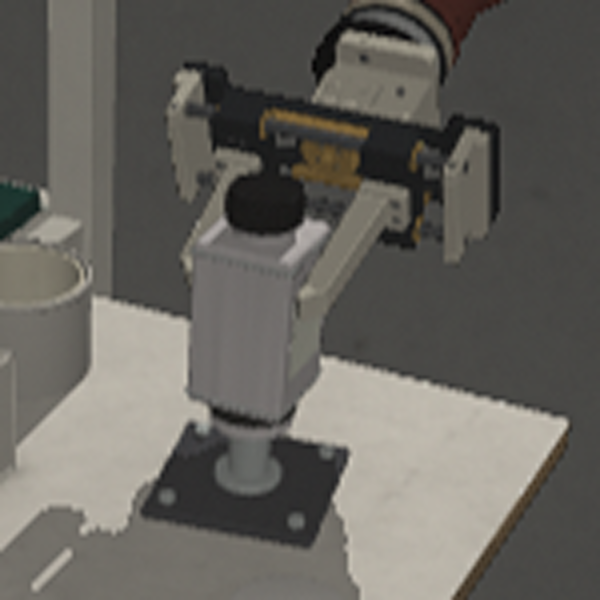

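Request:
arm_command([
  [[0.02, 0.007, 0, 0, 0, 0], [0.02, 0.007, 0, 0, 0, 0], [0.02, 0.007, 0, 0, 0, 0], [0.02, 0.007, 0, 0, 0, 0], [0, 0, 0, 0, 0, 0], [0, 0, 0, 0, 0, 0]],
])

```text
t: 26.98
tool_pos: [518.9, -176.9, 122.4]
tcp_rot: [-90.0, 69.8, -90.0]
contact_force: [0.1, 0.8, -3.5]
width: 0.623
```

Request:
arm_command([
  [[0.01, 0.004, 0, 0, 0, 0], [0.01, 0.004, 0, 0, 0, 0], [0, 0, 0, 0, 0, 0], [0, 0, 0, 0, 0, 0]],
])

```text
t: 27.48
tool_pos: [518.9, -176.8, 121.3]
tcp_rot: [-90.0, 69.8, -90.0]
contact_force: [-0.3, -0.1, -4.3]
width: 0.62
```

Request:
arm_command([
  [[0.01, 0.004, 0, 0, 0, 0], [0.01, 0.004, 0, 0, 0, 0], [0, 0, 0, 0, 0, 0], [0, 0, 0, 0, 0, 0]],
])

```text
t: 27.98
tool_pos: [519.0, -176.9, 121.1]
tcp_rot: [-89.9, 69.8, -89.9]
contact_force: [-0.2, -2.5, 1.1]
width: 0.623
```

Request:
arm_command([
  [[0, 0, 0, 0, 0, 0], [0, 0, 0, 0, 0, 0], [0, 0, 0, 0, 0, 0], [0, 0, 0, 0, 0, 0], [0, 0, 0, 0, 0, 0], [0, 0, 0, 0, 0, 0], [0, 0, 0, 0, 0, 0], [0, 0, 0, 0, 0, 0]],
], hand=0)

```text
t: 28.98
tool_pos: [518.9, -176.8, 120.2]
tcp_rot: [-90.0, 69.8, -90.0]
contact_force: [0.3, 0.2, -0.2]
width: 0.997
```

```bash
python3 st.py; python3 cap.py 186; python3 -c "
from h import *
im,d=eyes.read_camera('scene');im=im[80:230,320:470];cv2.imwrite('pics/z4.png',cv2.resize(im,None,fx=4,fy=4,interpolation=cv2.INTER_CUBIC))"
```

```text
28.98 [ 60.    65.99 -37.08  78.43 -22.64  84.94  40.07] [ 518.9 -176.8  120.2] [-90.   69.8 -90. ] [ 0.3  0.2 -0.2] [-0.87  0.01 -0.04] 92.8
[[-0.0, -0.0, 1.0], [-0.345, 0.938, -0.0], [-0.938, -0.345, -0.0]]
scene 281 mid [ 518.7 -215.5  178.8] ext [39.2 37.2 22. ] circ [ 518.4 -214.4] 21.3
   body lo [ 489.8 -241.5   66.8] hi [ 547.2 -186.5  115.8]
wrist 9041 mid [ 519.5 -221.8  177.3] ext [37.1 36.2 17.9] circ [ 519.5 -220.6] 20.7
   body lo [ 491.9 -248.3   67.7] hi [ 547.1 -246.   113. ]
side few 0
```

View pics/z4.png

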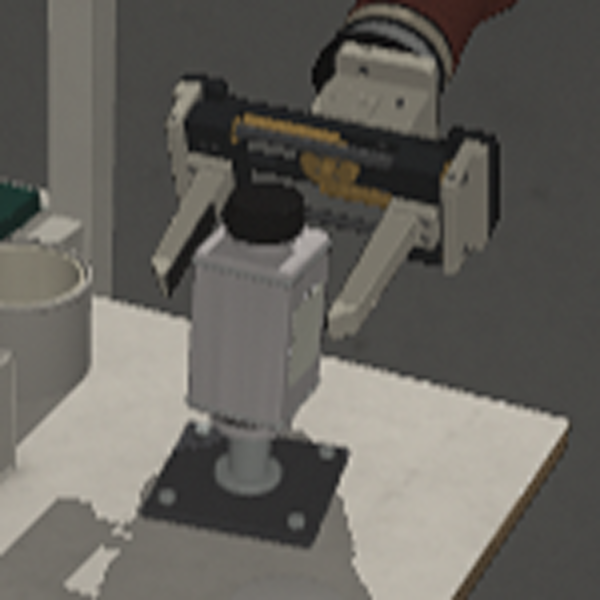

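Request:
arm_command([
  [[0, -0.2, 0, 0, 0, 0], [0, -0.3, 0, 0, 0, 0], [0, -0.35, 0, 0, 0, 0], [0, -0.35, 0, 0, 0, 0], [0, -0.35, 0, 0, 0, 0], [0, -0.35, 0, 0, 0, 0], [0, -0.35, 0, 0, 0, 0], [0, 0, 0, 0, 0, 0]],
])

```text
t: 30.18
tool_pos: [519.1, -284.7, 159.1]
tcp_rot: [-89.9, 69.7, -90.1]
contact_force: [0.1, 0.0, -0.6]
width: 0.998
```

```bash
python3 st.py; python3 cap.py 186; python3 - <<'E'
from h import *
im,d=eyes.read_camera('scene');cv2.imwrite('pics/z5.png',im)
s=readout.get_state()
for n in('scene','wrist','side'):
    im,d=eyes.read_camera(n); p,ok=pts(n,d,None,s)
    q=p[(abs(p[:,0]-519)<40)&(abs(p[:,1]+217)<40)&(p[:,2]>66)&(p[:,2]<156)]
    for nm,m in(('+y',q[:,1]>-192),('-y',q[:,1]<-238),('-x',q[:,0]<495)):
        k=q[m]
        if len(k)>150:
            c=np.median(k,0); k=k[(abs(k-c)<[20 if nm!='-x' else 6,6 if nm!='-x' else 20,40]).all(1)]
            c=k.mean(0); v=np.linalg.svd(k-c,full_matrices=False)[2][2]; print(n,nm,c.round(1),v.round(3))
    for t in('tin','cup','nest'):
        r=eyes.silhouettes(n,t)
        if r:
            k,_=pts(n,d,r[0]['region'],s); print(n,t,((np.percentile(k,3,axis=0)+np.percentile(k,97,axis=0))/2).round())
E
```

```text
30.18 [ 61.82  68.1  -35.8   60.87 -21.09 101.38  36.37] [ 519.1 -284.7  159.1] [-89.9  69.7 -90.1] [ 0.1  0.  -0.6] [-0.83 -0.01  0.  ] 92.8
[[-0.0, 0.003, 1.0], [-0.348, 0.938, -0.003], [-0.938, -0.348, 0.001]]
scene 283 mid [ 519.3 -215.7  178.3] ext [40.3 39.2 23.4] circ [ 519.3 -216.3] 21.8
   body lo [ 489.9 -241.3   66.6] hi [ 547.1 -186.3  115.5]
wrist 1092 mid [ 521.  -223.1  179. ] ext [35.4 32.9 14.7] circ [ 520.2 -223.6] 19.6
   body lo [ 492.  -250.1   66.4] hi [ 548.2 -246.2  115.4]
side 460 mid [ 517.4 -222.4  178.6] ext [34.5 34.4 15.5] circ [ 518.3 -222.5] 19.1
scene +y [ 519.1 -189.6  112.2] [ 0.001 -1.    -0.003]
scene -x [ 491.3 -208.9  113.6] [-1.     0.023 -0.   ]
scene tin [433. -82.  19.]
scene cup [ 703. -272.   39.]
wrist -y [ 519.6 -247.3  121.5] [ 0.001 -1.    -0.001]
wrist -x [ 493.  -246.3  122.4] [-0.806 -0.592 -0.003]
wrist tin [437. -87.  16.]
wrist cup [ 653. -279.  114.]
wrist nest [599. 245.  14.]
side cup [ 735. -302.   64.]
side nest [597. 242.  15.]
```

View pics/z5.png

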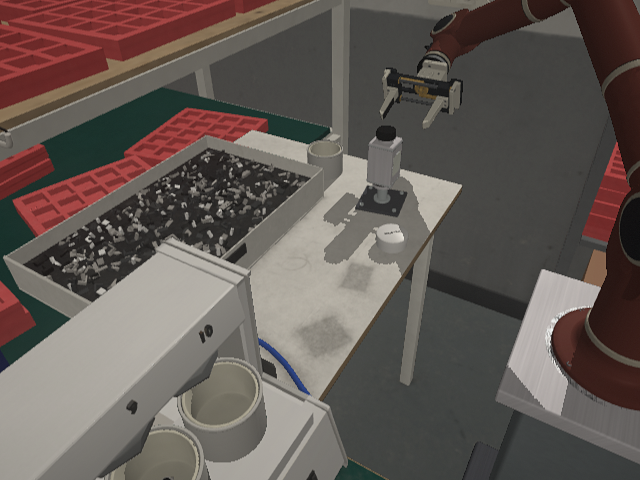

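```bash
python3 -c "
from bench import ctrl
print(ctrl.sign_off())"
```

```text
the job is handed in; nothing more can be done
None
```

The can was turned fully upside down and held there for about 2.5 s. It was then turned back, set on the stand's round top and released. I handed the job in at about 30 s.

**Last checks:**
- **Inverted hold:** the tool pose puts the can within 1° of cap-down. A depth fit of the can's underside gave about 2.5° off.
- **Placing:** the can's sides are vertical to within 0.5°. Its middle is at about (520, -218) mm and the stand top at (518.6, -217), so it is roughly 2 mm off centre. It touched down with about 5 N.
- **Release:** the gripper is open and backed off about 115 mm, touching nothing.
- **Bystanders:** in the last pictures the tin, cup and nest sit within about 4 mm of where they started, going by the clear views. The cup reads from the wrist and side cameras were far off, at (653, -279) and (735, -302). I put those down to bad views, because the scene camera still shows the cup at (703, -272).

**What disagreed:**
- **Fingertips:** the depth pictures showed them about 40 mm further back than the tool description says. I moved the grasp forward by that much, and it held at 57.7 mm, which matches the can.
- **Cap position:** the scene camera put the cap at y ≈ -216, while wrist and side gave about -223. I relied on the measurements of the can's sides, which agreed with each other.
- **Early test turn:** while I was learning how the arm moves, one turn reached a joint limit and let the tool sag about 100 mm in free air. It touched nothing.

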